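# Wedge an oak rim strip tight to a slate in the gluing jig and hold the slate down

### The arm

A 7-joint arm with a two-finger parallel gripper is mounted at the origin on a cart in front of the work surface, level with it; the furniture and walls round the work are solid. World frame = base frame: x ahead of the robot, y to its left, z up, the work surface at z = 0. Lengths are in m, angles in rad, forces in N, time in s.
With the tool pointing down it reaches from about 0.4 to 0.85 m from the base axis. Payload 10.4 kg.
Tool frame: the origin (TCP) lies midway between the tips of the shut fingers; the grasp point (between the pads) lies 19 mm behind it (manip.tcp_to_grasp is the distance from the TCP to the grasp point, in m); x points along the fingers, y is the direction in which the jaws open and shut, and the axes are right-handed (so a half turn about x gives the same grasp; the last joint's range is limited). The gripper opens to 85 mm and grips with 20 to 120 N. Pads are 22 mm wide; open, the fingers measure 114 mm over their backs; the gripper's body (76 mm by 85 mm) begins 54 mm behind the grasp point. The pads swing forward as they close: fully open they stand 13 mm farther back than shut.
Start: joints at [1.209, 0.332, -0.065, 1.46, 0.022, 1.35, -0.088], TCP at [0.208, -0.589, 0.205] pointing down, gripper open.
Joint ranges: [-2.6, 2.6], [-0.5, 2.12], [-1.47, 1.34], [0.16, 2.42], [-1.27, 4.41], [0.06, 2.06], [-2.6, 2.6]. Speed limits (rad/s): [2.22, 2.22, 2.79, 2.79, 3.14, 3.14, 3.14].

### API

Orientations are given as a unit quaternion [x, y, z, w].
In Python, from workcell import monitor, viewer, manip gives the robot as it stands. The module is installed in compiled form; this text tells all that it offers.
- The arm moves only by the tool send_rows, never from a script. Its arguments are lists of equal length, an entry for each row: "grip": the closure in counts, from 0 (fully open) to 255 (shut); "offset": the shift along the tool's x, y, z in mm, a list of three; "twist": the turn about the tool's x in degrees. In form: {"grip": [grip, ...], "offset": [[tx, ty, tz], ...], "twist": [twist, ...]}. A call has exactly 5 rows; each row is the pose to reach, as a shift and turn from the pose commanded when the call began, along the tool's axes at that moment; what a row does not reach only later rows make up. A row lasts 1/12 s, in which the tool goes at most 41.7 mm and 7.16 degrees, less where a joint would pass 70% of its speed; a pose out of reach is approached as far as the arm can. A call with a gripper value outside its range is refused whole. The fingers move at their own pace and stop on an object; "newtons" is the grip in N (left out, the last holds). Time passes only in rows, so rows that repeat a pose let the fingers close, or fill a call up. It gives the time, the measured TCP pose, the force and the opening at its end, in the units of the state.
- monitor.get_obs(): the state, without advancing time (a new reading comes with each control period).
- viewer.camera(name): name is "scene" or "top" or "wrist"; returns (picture, depth): 420x560x3 uint8, blue, green, red; 420x560 float32, m along the optical axis (not along the pixel's ray), 0 where there is no reading.
- viewer.camera_model(name): a dict with "camera_matrix" (3x3 intrinsics, pixels), "R" (3x3) and "t" (3): a world point X has camera coordinates R X + t; the wrist camera has in their place "mount" (4x4, takes a point from camera to tool coordinates, whose origin is the TCP and whose axes are the tool frame's). Camera axes: x right, y down, z forward; pixel columns grow to the right and rows downward; lengths in m; the calibration is good to about 2 mm. A picture is of the moment at which its call begins: read the wrist's pose just before it. camera_model takes no time and is no camera call.
- manip.hand_in(): hands the job in, once; it reports no verdict.
Trained networks look in the newest picture that a camera, given by its name, has taken for a name from the list of things; names that differ only in an ending like _2 or _b are one class to them, and where a whole thing is asked for, a point or a joint stands for the part that bears it (a point fixed in the world has none). Each returns a list of dicts, best first, with "score" (0 to 1); they miss things now and then, are a little off and sometimes report something else, mostly with a low value. They report only what shows in the picture. A call takes as long as a camera call.
- viewer.recognise(target, camera): "box" ([left, top, width, height] in pixels, round what is visible of it).
- viewer.regions_of(target, camera): "region" (420x560 bool, what is visible of it) and "box" ([left, top, width, height] in pixels, round what is visible of it).
- viewer.spot_point(target, camera): "position" ([column, row] in pixels: a listed point, or the origin of a listed thing).
The state is a dict: "clock": time; "joint_pos": joint angles; "joint_velocities": joint speeds; "tau": joint torques, N m; "position": TCP position; "ee_rot": TCP orientation; "ft_force": force on the tool from outside, world axes, zero at the start; "torque": the same for the moment, N m; "grip_width": opening from 0.0 (shut) to 1.0 (fully open).
Only numpy, scipy, OpenCV 4.12 (cv2) and the standard library are available. Lean on these libraries where they do the work, as an engineer would, in place of code of your own. Each camera call takes 0.05 s, during which the arm holds its last target.

### The job

Set up the glue joint of a slate display base in the jig: stand the oak rim strip on the bed in the gap between the slate and the fence, its ends level with the slate's. Then take the wooden wedge by its thick end and slide it nose first along the bed into the tapering gap between the slate and the slanting cleat, from the front where that gap is wide enough, until slate and strip are shut tight against the fence along their whole length, and leave it there. Last, press the middle of the slate gently down flat on the bed with the fingertips and finish while still holding it pressed; leave the glue bottle and the tall stone where they are.

Things in the scene. Friction and masses are not known exactly. Their poses are not given: they have to be found in the camera images.
- jig: Gluing jig, screwed down: grey-faced plywood bed 175 (x) x 220 (y) mm with a low beech bar on three sides (fence left, stop at the back, slanting cleat right). Origin: table height, near its middle; bed surface at z = 12 mm, x -90 to +85, y -110 to +110. x points to the jig's back (away from the robot), y to its left. Fence and stop are 10 mm high; fence face at y = 85, stop face at x = 60 (y -40 to 85).
- rim_place (a point): Where the rim strip's origin lies, on the bed, when the strip stands against fence and stop: jig frame x 15, y 79, z 12 mm.
- cleat_front (a point): Front end of the cleat's inner (left) face, on the bed: jig frame x -55, y -78 mm. The cleat is 14 mm high and 22 mm wide, to the right of its face. With the slate's right edge the face forms the tapering gap, at the start 20 to 23 mm wide at the slate's front edge, 1 to 5 mm at its back edge.
- cleat_back (a point): Back end of the cleat's inner face, on the bed: jig frame x 70, y -53 mm. The face runs 1 mm to the left for each 5 mm ahead, and the wedge moves along it, without turning, as it goes in.
- wedge_place (a point): Where the wedge's origin lies, on the bed, when the wedge is tight and the joint shut: jig frame x -60, y -61, z 12 mm; the wedge's x axis then lies along the jig's x. It slides in easily; a push of 10 to 20 N along the cleat makes it tight, and it stays there when let go.
- slate: Dark grey slate tile 90 (x) x 120 (y) x 10 mm thick, 0.3 kg, loose, flat on the jig bed, free to slide. Origin: centre of its underside; axes nearly the jig's. It starts with its centre at jig x 10 to 14, y 6.5 to 8 mm, which leaves 16 to 19 mm between it and the fence. Joint shut: centre at jig y = 13 mm, right edge at -47 mm.
- slate_top (a point): Middle of the slate's upper face, 22 mm over the table when it lies flat on the bed.
- slate_near_corner (a point): Corner of the slate's left edge nearest the robot, at half thickness. Joint shut: jig y = 73 mm.
- slate_far_corner (a point): Corner of the slate's left edge at the back, at half thickness. Joint shut: jig y = 73 mm.
- rim: Oak rim strip 90 mm long (x), 12 thick (y), 26 high, 0.04 kg, standing on its long edge on the table to the left of the jig. Origin: centre of its underside. Take it from above across its thickness, by its upper half: in the jig the slate and the fence beside it reach 10 mm up.
- wedge: Pale wooden wedge 124 mm long, 24 high, 0.06 kg, on the table right of the jig, right way up. Origin: underside, middle of its parallel grip (40 mm long, 28 wide: take it there from above, across y). x points to the nose at x = 104 mm. Left face straight at y = 14 (goes against the slate); right face slants from y = -14 at x = 20 to y = 2.8 at the nose (runs on the cleat). Waxed taper; holds by friction.
- wedge_nose (a point): Middle of the wedge's 11 mm thick nose, 4 mm above its underside (wedge frame x 104, y 8.4 mm). About jig x = 44 mm when the wedge is tight.
- glue_bottle: White glue bottle with a yellow nozzle, 44 mm across, 134 mm high, standing far to the left of the jig. Origin: centre of its foot. Leave it.
- stone_tall: Tall split grey stone 46 x 69 x 114 mm standing far left of the jig, nearer the robot than the bottle. Origin: centre of its foot. Leave it.

How it is judged:
By the outcome, as a careful person would: the job done as asked, in the order asked, and still so for the second after the job is handed in, while the arm keeps its last pose, push and grip.
It also fails if it takes over 70 s, if anything falls off the work surface, if the arm or the gripper's body presses on something with over 40 N, if the wrist force passes 120 N, or if a joint passes its speed limit or range.

## Working session

There is one attempt and no reset: what is moved stays moved. The work goes in short steps, Python scripts to look and compute and a tool call to move; the robot and the scene stay as the last step left them, time stands still between calls to the robot, and variables do not carry over. Pictures are saved under pics/ and viewed, and the job is handed in when it is done.

Besides the shell and the picture viewer there is one more tool, called after "Call:" as name(argument=value, ...), one argument or row to a line, values as JSON. send_rows: Moves the arm, as the interface text tells. Its arguments: {"type":"object","properties":{"grip":{"type":"array","items":{"type":"number"}},"offset":{"type":"array","items":{"type":"array","items":{"type":"number"}}},"twist":{"type":"array","items":{"type":"number"}},"newtons":{"type":"number"}},"required":["grip","offset","twist"]}

```bash
mkdir -p pics; ls
python3 - <<'E'
from workcell import monitor, viewer, manip
import cv2,numpy as np
o=monitor.get_obs();print(o['clock'],o['position'],o['ee_rot'],o['grip_width'],manip.tcp_to_grasp)
for c in ("top","scene"):
    im,d=viewer.camera(c);cv2.imwrite(f"pics/{c}0.png",im);np.save(f"pics/{c}0.npy",d)
    m=viewer.camera_model(c);print(c,{k:np.round(v,3).tolist() for k,v in m.items()})
print(viewer.camera_model("wrist"))
E
```

```text
pics
0.0 [ 0.20760545 -0.5890798   0.20442648] [-0.6968923  -0.11971688  0.69707083 -0.11874872] 1.0024026248400089 0.0187
top {'camera_matrix': [[480.613, 0.0, 279.495], [0.0, 480.613, 210.696], [0.0, 0.0, 1.0]], 'R': [[-0.053, -0.999, -0.006], [-0.975, 0.053, -0.215], [0.215, -0.006, -0.977]], 't': [0.113, 0.564, 1.334]}
scene {'camera_matrix': [[428.641, 0.0, 281.992], [0.0, 428.641, 215.753], [0.0, 0.0, 1.0]], 'R': [[-0.748, -0.663, 0.018], [-0.316, 0.333, -0.888], [0.583, -0.67, -0.459]], 't': [0.477, 0.195, 1.151]}
{'camera_matrix': array([[374.28628001,   0.        , 280.58245941],
       [  0.        , 374.28628001, 204.03571385],
       [  0.        ,   0.        ,   1.        ]]), 'mount': array([[ 4.35439404e-05, -2.82474466e-01,  9.59274817e-01,
        -1.68484999e-01],
       [ 9.99997918e-01,  1.96921308e-03,  5.34475162e-04,
        -1.14080692e-03],
       [-2.03999210e-03,  9.59272797e-01,  2.82473964e-01,
        -7.04254333e-02],
       [ 0.00000000e+00,  0.00000000e+00,  0.00000000e+00,
         1.00000000e+00]])}
```

View pics/top0.png

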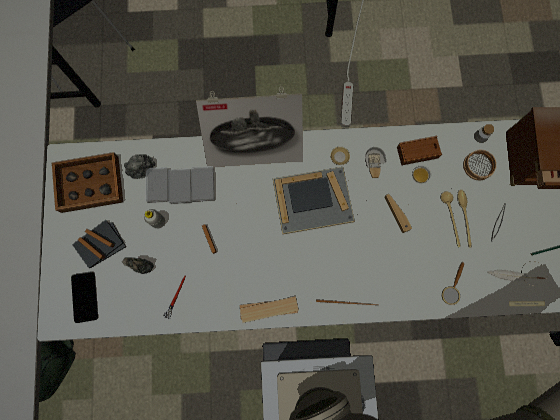

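View pics/scene0.png

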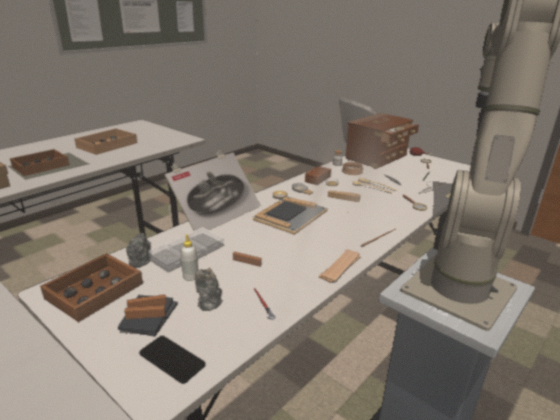

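The top view shows the jig at about (313,199), the slate inside it, the rim strip at about (209,238), the wedge at about (397,212), the bottle at (153,217) and the stone at (139,264).

```bash
cat > h.py <<'E'
from workcell import monitor, viewer, manip
import cv2,numpy as np
from scipy.spatial.transform import Rotation as Rot
np.set_printoptions(precision=4,suppress=True)
def cam(name):
    """returns K,R,t world->cam (wrist from current state)"""
    m=viewer.camera_model(name);K=np.array(m['camera_matrix'])
    if 'R' in m: return K,np.array(m['R']),np.array(m['t']).ravel()
    o=monitor.get_obs();T=np.eye(4);T[:3,:3]=Rot.from_quat(o['ee_rot']).as_matrix();T[:3,3]=o['position']
    W=np.linalg.inv(T@np.array(m['mount']));return K,W[:3,:3],W[:3,3]
def onz(px,z,c):
    K,R,t=c;px=np.atleast_2d(np.asarray(px,float))
    ray=(np.linalg.inv(K)@np.c_[px,np.ones(len(px))].T).T@R  # R^T ray
    C=-R.T@t
    return C+ray*((z-C[2])/ray[:,2])[:,None]
def proj(X,c):
    K,R,t=c;p=(R@np.atleast_2d(X).T).T+t;p=p@K.T;return p[:,:2]/p[:,2:]
def pts(mask,d,c,ero=0):
    K,R,t=c
    if ero: mask=cv2.erode(mask.astype(np.uint8),np.ones((3,3)),iterations=ero)>0
    v,u=np.nonzero(mask&(d>0));z=d[v,u]
    p=(np.linalg.inv(K)@np.c_[u*z,v*z,z].T).T
    return (p-t)@R
def tool():
    o=monitor.get_obs();return np.array(o['position']),Rot.from_quat(o['ee_rot']).as_matrix(),o
def rel(Xw,yaw=None):
    p,R,o=tool();return (R.T@(np.asarray(Xw)-p))*1000
E
python3 - <<'E'
from h import *
c=cam('top');im,d=viewer.camera('top')
for n in ['rim','wedge','slate','jig','glue_bottle','stone_tall']:
    r=viewer.regions_of(n,'top')
    for q in r[:2]:
        P=pts(q['region'],d,c)
        print(n,round(q['score'],2),q['box'],q['region'].sum(), np.median(P,0) if len(P) else '')
        X=onz(np.argwhere(q['region'])[:,::-1],0.026 if n=='rim' else .024 if n=='wedge' else .022,c)[:,:2].astype(np.float32)
        print('   minrect',cv2.minAreaRect(X))
for n in ['rim','wedge','wedge_nose','slate_top','jig','cleat_front','cleat_back','rim_place','slate_near_corner','slate_far_corner','wedge_place']:
    for q in viewer.spot_point(n,'top')[:1]: print(n,q['score'],q['position'],onz(q['position'],.012,c))
print(tool()[1]); print(tool()[2]['clock'])
E
```

```text
rim 0.75 [286.1, 180.2, 43.7, 33.3] 1236 [ 0.6212 -0.0106  0.0205]
   minrect ((0.620379626750946, -0.010055281221866608), (0.09465491026639938, 0.12380534410476685), 6.159539699554443)
rim 0.5 [200.9, 223.4, 14.8, 29.8] 146 [0.5068 0.2961 0.0239]
   minrect ((0.5053638219833374, 0.29529428482055664), (0.08749841898679733, 0.015722600743174553), 16.88508415222168)
wedge 0.71 [124.3, 255.7, 27.7, 17.1] 361 [0.4352 0.4847 0.0828]
   minrect ((0.44415730237960815, 0.5039926767349243), (0.08959517627954483, 0.04074598848819733), 62.64714431762695)
wedge 0.59 [386.1, 194.1, 25.3, 38.5] 414 [ 0.5469 -0.2708  0.0219]
   minrect ((0.555341362953186, -0.2691635489463806), (0.12355371564626694, 0.03529829904437065), 20.5877685546875)
slate 0.93 [287.5, 180.9, 46.4, 33.9] 1188 [ 0.6224 -0.0117  0.0206]
   minrect ((0.62215656042099, -0.011642806231975555), (0.09264396131038666, 0.12079253792762756), 6.652163505554199)
jig 0.75 [275.2, 167.9, 80.8, 66.2] 2944 [ 0.5857 -0.0296  0.0125]
   minrect ((0.6064901351928711, -0.019332334399223328), (0.17625993490219116, 0.2190043032169342), 6.6827869415
[... 516 characters left out ...]
0693512, 0.04237155243754387), 75.72694396972656)
rim 0.46 [208.1, 235.1] [[0.5176 0.2987 0.012 ]]
wedge 0.9 [404.6, 224.6] [[ 0.5175 -0.2882  0.012 ]]
wedge_nose 0.6 [383.9, 196.7] [[ 0.6064 -0.2351  0.012 ]]
slate_top 0.6 [307.5, 195.6] [[ 0.6224 -0.0048  0.012 ]]
jig 0.63 [311.9, 196.9] [[ 0.6177 -0.0178  0.012 ]]
cleat_front 0.75 [339.5, 213.8] [[ 0.561  -0.0969  0.012 ]]
cleat_back 0.81 [327.0, 171.0] [[ 0.6967 -0.0695  0.012 ]]
rim_place 0.71 [285.2, 198.1] [[0.6183 0.0631 0.012 ]]
slate_near_corner 0.78 [288.3, 216.1] [[0.5623 0.0569 0.012 ]]
wedge_place 0.7 [338.4, 215.5] [[ 0.5559 -0.0932  0.012 ]]
[[ 0.      0.3323 -0.9432]
 [-0.     -0.9432 -0.3323]
 [-1.      0.     -0.    ]]
1.0
```

Call:
send_rows(
  grip=[0, 0, 0, 0, 0],
  offset=[
    [0, -16, -37],
    [0, -32, -74],
    [0, -48, -111],
    [0, -64, -148],
    [0, -80, -185],
  ],
  twist=[0, 0, 0, 0, 0],
)

```text
clock: 1.42
position: [0.3567, -0.4511, 0.2055]
ee_rot: [0.697, 0.119, -0.697, 0.119]
ft_force: [0.4, -0.8, -0.0]
grip_width: 0.997
```

Call:
send_rows(
  grip=[0, 0, 0, 0, 0],
  offset=[
    [0, -16, -37],
    [0, -32, -74],
    [0, -48, -111],
    [0, -64, -148],
    [0, -80, -185],
  ],
  twist=[0, 0, 0, 0, 0],
)

```text
clock: 1.83
position: [0.5047, -0.3141, 0.2055]
ee_rot: [0.697, 0.119, -0.697, 0.119]
ft_force: [0.1, -1.8, 0.3]
grip_width: 1.0
```

Call:
send_rows(
  grip=[0, 0, 0, 0, 0],
  offset=[
    [0, -14, -27],
    [0, -28, -54],
    [0, -28, -54],
    [0, -28, -54],
    [0, -28, -54],
  ],
  twist=[0, 0, 0, 0, 0],
)

```text
clock: 2.25
position: [0.5447, -0.272, 0.2051]
ee_rot: [-0.697, -0.119, 0.697, -0.119]
ft_force: [-0.4, -0.7, -0.1]
grip_width: 1.0
```

```bash
cat > look.py <<'E'
from h import *
import sys,pickle
name=sys.argv[1]
p,R,o=tool();c=cam('wrist');im,d=viewer.camera('wrist')
cv2.imwrite(f'pics/{name}.png',im);pickle.dump((c,im,d,p,R),open(f'pics/{name}.pkl','wb'))
print(o['clock'],p,'yaw',np.degrees(np.arctan2(R[0,1],-R[1,1])),o['ft_force'],o['grip_width'])
reg={}
for n in sys.argv[2:]:
    if n.startswith('@'):
        for q in viewer.spot_point(n[1:],'wrist')[:1]: print(n,round(q['score'],2),q['position'],onz(q['position'],.012,c))
    else:
        q=viewer.regions_of(n,'wrist')
        for k,r in enumerate(q[:2]):
            P=pts(r['region'],d,c,1); z=np.percentile(P[:,2],90)
            top=P[P[:,2]>z-.006]
            X=onz(np.argwhere(r['region'])[:,::-1],z,c)[:,:2]
            print(n,round(r['score'],2),r['box'],'ztop',z,'rect',cv2.minAreaRect(top[:,:2].astype(np.float32)))
            np.save(f'pics/{name}_{n}{k}.npy',r['region'])
print(monitor.get_obs()['clock'])
E
python3 look.py w1 wedge @wedge @wedge_nose
```

```text
2.25 [ 0.5447 -0.272   0.2051] yaw 19.379078043145974 [-0.3892 -0.6823 -0.0716] 1.0003320513084317
wedge 0.98 [269.0, 91.7, 34.4, 132.7] ztop 0.02481018007171506 rect ((0.5555303692817688, -0.2717735171318054), (0.12176556140184402, 0.025978002697229385), 20.446670532226562)
@wedge 0.7 [280.7, 195.8] [[ 0.5184 -0.2805  0.012 ]]
@wedge_nose 0.56 [274.5, 90.4] [[ 0.6116 -0.2414  0.012 ]]
2.45
```

View pics/w1.png

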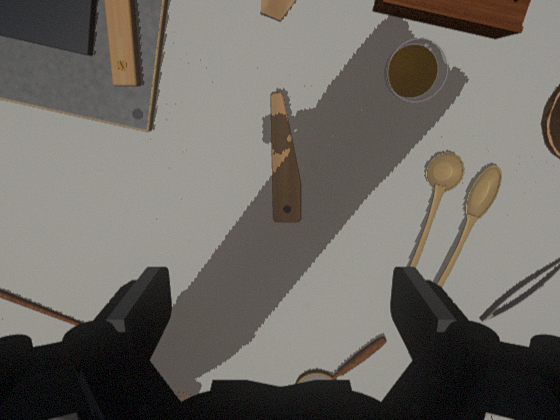

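The wedge shows with its nose at (278,92) and its grip end at (287,222), clear of other things. I'll fit its prism to the mask.

```bash
cat > fit.py <<'E'
from h import *
from scipy.optimize import minimize
OUT={'wedge':(np.array([(-20,-14),(-20,14),(104,14),(104,2.8),(20,-14)])/1000,.024),
'rim':(np.array([(-45,-6),(-45,6),(45,6),(45,-6)])/1000,.026),
'slate':(np.array([(-45,-60),(-45,60),(45,60),(45,-60)])/1000,.010)}
def verts(n,x,y,a,z0):
    o,h=OUT[n];r=np.array([[np.cos(a),-np.sin(a)],[np.sin(a),np.cos(a)]]);p=o@r.T+[x,y]
    return np.r_[np.c_[p,np.full(len(p),z0)],np.c_[p,np.full(len(p),z0+h)]]
def fit(n,mask,c,x0,z0):
    S=4
    m=cv2.resize(mask.astype(np.uint8),None,fx=S,fy=S,interpolation=cv2.INTER_NEAREST)
    def f(q):
        uv=proj(verts(n,q[0],q[1],q[2]/10,z0),c);uv=(uv+.5)*S-.5
        h=cv2.convexHull(uv.astype(np.float32));b=np.zeros_like(m)
        cv2.fillConvexPoly(b,np.round(h*16).astype(np.int32),1,shift=4)
        return 1-(b&m).sum()/(b|m).sum()
    x=np.array([x0[0],x0[1],x0[2]*10])
    for s in (.008,.003):
        sim=np.array([x]+[x+np.eye(3)[i]*[s,s,s*60][i] for i in range(3)])
        r=minimize(f,x,method='Nelder-Mead',options=dict(initial_simplex=sim,xatol=1e-5,fatol=1e-5,maxiter=300));x=r.x
    return x[0],x[1],np.degrees(x[2]/10),1-r.fun
E
python3 - <<'E'
from fit import *
import pickle
c,im,d,p,R=pickle.load(open('pics/w1.pkl','rb'))
print(fit('wedge',np.load('pics/w1_wedge0.npy'),c,(.515,-.283,np.radians(21)),0))
E
```

```text
(np.float64(0.5165215543943773), np.float64(-0.2869274352673579), np.float64(20.39676706325057), np.float64(0.962051876423804))
```

Call:
send_rows(
  grip=[0, 0, 0, 0, 0],
  offset=[
    [-8, -33, -18],
    [-16, -66, -36],
    [-24, -99, -54],
    [-32, -132, -72],
    [-40, -165, -90],
  ],
  twist=[2, 4, 6, 8, 10],
)

```text
clock: 2.87
position: [0.575, -0.0849, 0.2459]
ee_rot: [0.705, 0.057, -0.705, 0.057]
ft_force: [1.4, -0.2, -0.1]
grip_width: 0.999
```

```bash
python3 -c "
from h import *
print(rel([.6,-.02,.25]),tool()[0])"
```

```text
[ -4.1054 -60.0985 -35.1131] [ 0.575  -0.0849  0.2459]
```

Call:
send_rows(
  grip=[0, 0, 0, 0, 0],
  offset=[
    [-2, -30, -17],
    [-4, -60, -35],
    [-4, -60, -35],
    [-4, -60, -35],
    [-4, -60, -35],
  ],
  twist=[3, 3, 3, 3, 3],
)

```text
clock: 3.28
position: [0.5998, -0.022, 0.2491]
ee_rot: [-0.706, -0.039, 0.706, -0.039]
ft_force: [0.8, -0.9, -1.1]
grip_width: 0.996
```

```bash
python3 look.py j1 slate jig @cleat_front @cleat_back @rim_place @slate_near_corner @slate_far_corner @slate_top @jig
```

```text
3.2833 [ 0.5998 -0.022   0.2491] yaw 6.34956994755507 [ 0.826  -0.9227 -1.0595] 0.9959633448074491
slate 0.96 [216.7, 93.7, 116.5, 89.3] ztop 0.022926242046583053 rect ((0.6215656995773315, -0.012263968586921692), (0.08932192623615265, 0.11782049387693405), 7.112613677978516)
slate 0.62 [177.8, 62.5, 210.4, 167.1] ztop 0.02493813942018643 rect ((0.6224790811538696, -0.013760656118392944), (0.13657774031162262, 0.2028869092464447), 8.53683853149414)
jig 0.83 [173.8, 67.4, 216.8, 164.9] ztop 0.02502241118246453 rect ((0.6224790811538696, -0.013760656118392944), (0.13657774031162262, 0.2028869092464447), 8.53683853149414)
@cleat_front 0.55 [346.7, 196.1] [[ 0.5683 -0.0998  0.012 ]]
@cleat_back 0.81 [334.1, 79.5] [[ 0.6896 -0.0667  0.012 ]]
@rim_place 0.85 [204.8, 133.3] [[0.62   0.0624 0.012 ]]
@slate_near_corner 0.58 [220.4, 181.3] [[0.5694 0.0423 0.012 ]]
@slate_far_corner 0.98 [212.9, 98.2] [[0.6571 0.056  0.012 ]]
@slate_top 0.96 [275.7, 138.0] [[ 0.6236 -0.0135  0.012 ]]
@jig 0.66 [491.6, 252.5] [[ 0.5196 -0.2801  0.012 ]]
3.7833
```

View pics/j1.png

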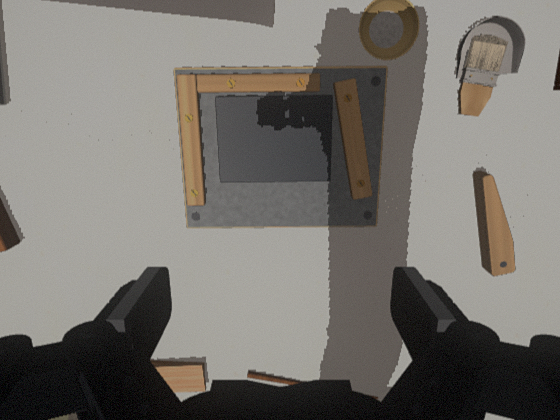

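Run:
```python
from fit import *
import pickle
c,im,d,p,R=pickle.load(open('pics/j1.pkl','rb'))
OUT['jig']=(np.array([(-90,-110),(-90,110),(85,110),(85,-110)])/1000,.012)
J=fit('jig',np.load('pics/j1_jig0.npy'),c,(.61,-.02,np.radians(6.6)),0);print('jig',J)
S=fit('slate',np.load('pics/j1_slate0.npy'),c,(.622,-.012,np.radians(6.6)),.012);print('slate',S)
a=np.radians(J[2]);r=np.array([[np.cos(a),-np.sin(a)],[np.sin(a),np.cos(a)]])
print('slate in jig',(np.array(S[:2])-J[:2])@r*1000)
print('corners onz', (onz([(176,67),(386,67),(376,227),(187,228)],.012,c)[:,:2]-J[:2])@r*1000)
G=lambda x,y,z:np.r_[np.array(J[:2])+r@np.array([x,y])/1000,z/1000]
s=4;big=cv2.resize(im[50:250,160:410],None,fx=3.2,fy=3)
sc=np.array([3.2,3])
def line(A,B,col):
    q=(proj([G(*A),G(*B)],c)+.5-[160,50])*sc-.5;cv2.line(big,*[tuple(int(v) for v in k) for k in q],col,1)
for A,B in [((-90,-110,12),(85,-110,12)),((85,-110,12),(85,110,12)),((85,110,12),(-90,110,12)),((-90,110,12),(-90,-110,12))]:line(A,B,(0,255,0))
line((-75,85,22),(60,85,22),(0,0,255));line((60,-40,22),(60,85,22),(0,0,255));line((-55,-78,26),(70,-53,26),(0,0,255))
cv2.imwrite('pics/j1z.png',big)
```

```text
jig (np.float64(0.6114473446016255), np.float64(-0.020528892004368297), np.float64(7.022495309582803), np.float64(0.6800974370639976))
slate (np.float64(0.622308699575729), np.float64(-0.012320381378341919), np.float64(7.332630580065935), np.float64(0.9783489847954242))
slate in jig [11.7834  6.819 ]
corners onz [[  85.6314  106.1453]
 [  83.5605 -107.9653]
 [ -89.6924 -108.5749]
 [ -88.7613  108.9548]]
```

View pics/j1z.png

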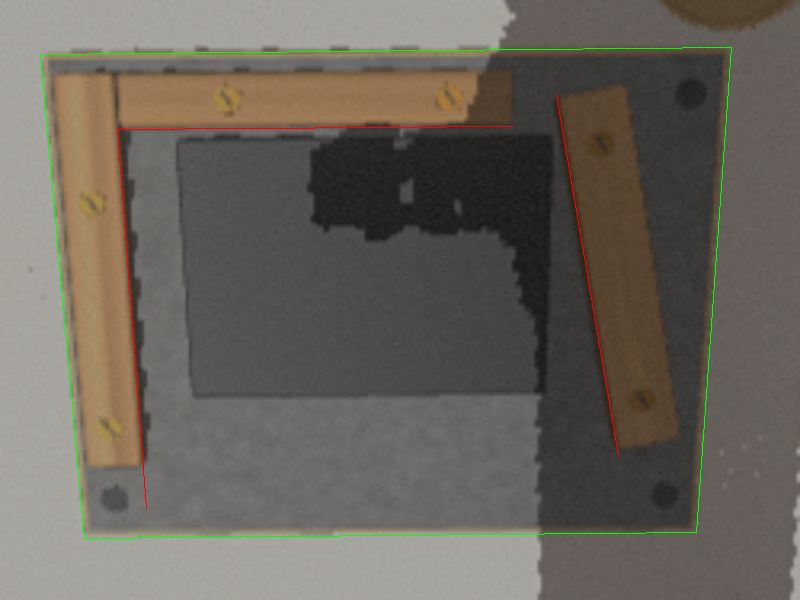

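The jig and slate fits overlay well. Jig is about (0.611,-0.0205) with yaw 7.0°, and the slate in the jig frame is (11.8, 6.8). Now I'll look at the rim.

Call:
send_rows(
  grip=[0, 0, 0, 0, 0],
  offset=[
    [2, -38, 7],
    [4, -76, 14],
    [8, -114, 21],
    [12, -152, 28],
    [16, -190, 35],
  ],
  twist=[-2, -4, -6, -8, -10],
)

```text
clock: 4.2
position: [0.5432, 0.1657, 0.2333]
ee_rot: [0.7, 0.101, -0.7, 0.101]
ft_force: [0.9, -0.3, -0.2]
grip_width: 1.003
```

```bash
python3 -c "
from h import *
print(rel([.5,.3,.17]),tool()[0])"
```

```text
[  63.2374 -141.0829    3.2877] [0.5432 0.1657 0.2333]
```

Call:
send_rows(
  grip=[0, 0, 0, 0, 0],
  offset=[
    [16, -35, 1],
    [32, -70, 2],
    [48, -105, 3],
    [63, -140, 3],
    [63, -140, 3],
  ],
  twist=[0, 0, 0, 0, 0],
)

```text
clock: 4.62
position: [0.4961, 0.3044, 0.1675]
ee_rot: [-0.698, -0.105, 0.701, -0.103]
ft_force: [-1.7, -0.3, 0.3]
grip_width: 1.0
```

```bash
python3 look.py r1 rim @rim
python3 - <<'E'
from fit import *
import pickle
c,im,d,p,R=pickle.load(open('pics/r1.pkl','rb'))
print(fit('rim',np.load('pics/r1_rim0.npy'),c,(.506,.296,np.radians(17)),0))
E
```

```text
4.6167 [0.4961 0.3044 0.1675] yaw 16.95182627415312 [-1.6799 -0.2778  0.2843] 0.999571626386008
rim 0.91 [283.1, 114.5, 20.0, 105.6] ztop 0.026675121365811055 rect ((0.5069246292114258, 0.2971005439758301), (0.08744803071022034, 0.0102689815685153), 19.647686004638672)
@rim 0.69 [291.9, 161.5] [[0.5111 0.3002 0.012 ]]
4.7667
(np.float64(0.5055259515064745), np.float64(0.296629851155547), np.float64(19.636091148142896), np.float64(0.9269534333070245))
```

View pics/r1.png

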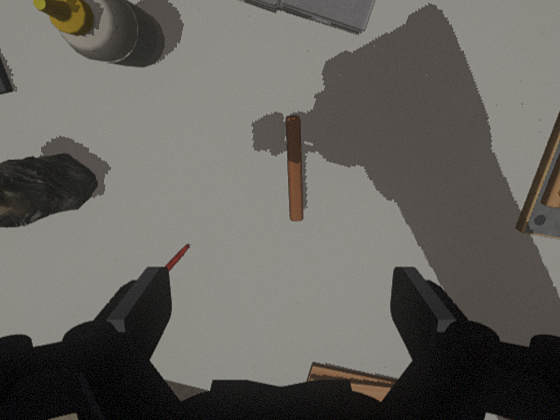

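```bash
python3 -c "
from h import *
print(rel([.5063,.2968,.0135]),tool()[0])"
```

```text
[156.5776   1.9708  -4.4371] [0.5015 0.2975 0.1701]
```

Call:
send_rows(
  grip=[0, 0, 0, 0, 0],
  offset=[
    [35, 1, -2],
    [70, 2, -4],
    [70, 2, -4],
    [70, 2, -4],
    [70, 2, -4],
  ],
  twist=[-2.6, -2.6, -2.6, -2.6, -2.6],
)

```text
clock: 5.18
position: [0.5071, 0.2967, 0.1023]
ee_rot: [0.698, 0.116, -0.697, 0.116]
ft_force: [-1.2, -0.3, 0.4]
grip_width: 0.995
```

```bash
python3 look.py r2 rim
python3 - <<'E'
from fit import *
import pickle
c,im,d,p,R=pickle.load(open('pics/r2.pkl','rb'))
F=fit('rim',np.load('pics/r2_rim0.npy'),c,(.506,.296,np.radians(19)),0)
print(F,rel([F[0],F[1],.0135]),tool()[0])
E
```

```text
5.1833 [0.5071 0.2967 0.1023] yaw 18.920013272362507 [-1.1878 -0.265   0.4082] 0.9947983819109807
rim 0.96 [271.0, 130.9, 21.0, 130.6] ztop 0.026559995676606524 rect ((0.5066605806350708, 0.29710668325424194), (0.0883672684431076, 0.011620631441473961), 20.09630012512207)
5.2833
(np.float64(0.506086377105958), np.float64(0.2966735133884543), np.float64(19.564742268398128), np.float64(0.9506612278832913)) [89.2475  0.208   1.5733] [0.5072 0.2972 0.1028]
```

View pics/r2.png

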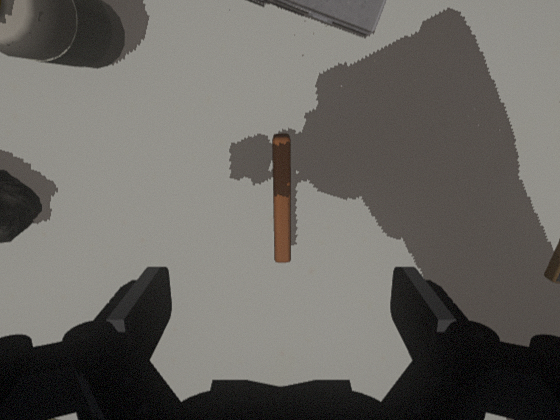

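Call:
send_rows(
  grip=[0, 0, 0, 0, 0],
  offset=[
    [35, 0, 1],
    [65, 0, 1],
    [80, 0, 1],
    [89, 0, 1],
    [89, 0, 1],
  ],
  twist=[0, 0, 0, 0, 0],
)

```text
clock: 5.7
position: [0.5048, 0.2962, 0.0108]
ee_rot: [-0.697, -0.117, 0.698, -0.117]
ft_force: [-0.8, -0.0, -0.5]
grip_width: 0.997
```

Call:
send_rows(
  grip=[150, 200, 255, 255, 255],
  offset=[
    [0, 0, 0],
    [0, 0, 0],
    [0, 0, 0],
    [0, 0, 0],
    [0, 0, 0],
  ],
  twist=[0, 0, 0, 0, 0],
  newtons=30,
)

```text
clock: 6.12
position: [0.5054, 0.2966, 0.012]
ee_rot: [0.698, 0.117, -0.697, 0.117]
ft_force: [-0.5, -0.3, -0.4]
grip_width: 0.296
```

Call:
send_rows(
  grip=[255, 255, 255, 255, 255],
  offset=[
    [-1, 0, 0],
    [-1, 0, 0],
    [-1, 0, 0],
    [-1, 0, 0],
    [-1, 0, 0],
  ],
  twist=[0, 0, 0, 0, 0],
)

```text
clock: 6.53
position: [0.5049, 0.2964, 0.0122]
ee_rot: [-0.697, -0.117, 0.697, -0.117]
ft_force: [0.2, 0.1, 0.1]
grip_width: -0.0
```

Call:
send_rows(
  grip=[255, 255, 255, 255, 255],
  offset=[
    [-15, 0, 0],
    [-40, 0, 0],
    [-70, 0, 0],
    [-80, 0, 0],
    [-80, 0, 0],
  ],
  twist=[0, 0, 0, 0, 0],
)

```text
clock: 6.95
position: [0.5065, 0.2976, 0.0953]
ee_rot: [0.699, 0.117, -0.696, 0.116]
ft_force: [-0.2, 1.0, 0.3]
grip_width: 0.004
```

```bash
python3 look.py r3 rim
```

```text
6.95 [0.5065 0.2976 0.0953] yaw 19.011645377968634 [-0.202   0.9777  0.3126] 0.003562860099064989
7.05
```

View pics/r3.png

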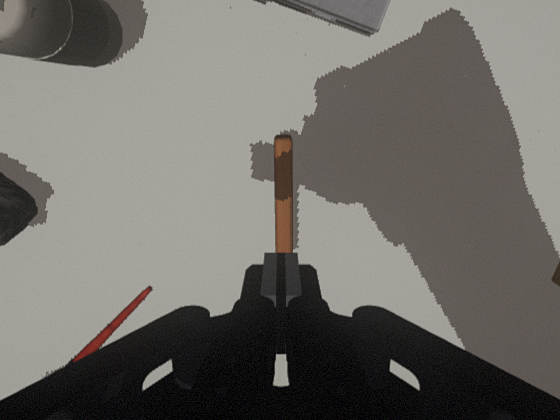

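Run:
```python
from fit import *
import pickle
c,im,d,p,R=pickle.load(open('pics/r3.pkl','rb'))
m=viewer.camera_model('wrist');M=np.array(m['mount']);K=np.array(m['camera_matrix'])
for v,u in [(180,284),(240,284),(250,284),(254,270),(256,292),(260,270),(260,292),(280,272),(280,293),(300,272),(320,282)]:
    z=d[v,u];q=M@np.r_[np.linalg.inv(K)@[u*z,v*z,z],1];w=p+R@q[:3];print(v,u,z,'tool mm',q[:3]*1000,'world',w)
big=cv2.resize(im[110:380,180:380],None,fx=3,fy=2.2);cv2.imwrite('pics/r3z.png',big)
# mask by color
hsv=cv2.cvtColor(im,cv2.COLOR_BGR2HSV)
```

```text
180 284 0.24455571 tool mm [ 70.5454   1.2003 -16.4079] world [0.5227 0.3019 0.0248]
240 284 0.2546061 tool mm [68.8398  1.3765 24.9642] world [0.4836 0.2883 0.0263]
250 284 0.25777563 tool mm [69.8489  1.4213 32.7582] world [0.4763 0.2857 0.0253]
254 270 0.14860663 tool mm [-31.5363  -5.2151  -9.4025] world [0.5135 0.3055 0.1269]
256 292 0.14726496 tool mm [-32.9946   3.4793  -9.2162] world [0.5162 0.2972 0.1283]
260 270 0.14309329 tool mm [-37.2651  -5.0591  -9.4658] world [0.5136 0.3053 0.1326]
260 292 0.14360842 tool mm [-36.7923   3.3678  -9.2636] world [0.5162 0.2973 0.1321]
280 272 0.12881815 tool mm [-52.3003  -3.9654  -8.9448] world [0.5134 0.3041 0.1476]
280 293 0.12654766 tool mm [-54.3478   3.1847 -10.0428] world [0.5168 0.2977 0.1497]
300 272 0.11882413 tool mm [-63.1079  -3.733   -7.6233] world [0.5122 0.3034 0.1584]
320 282 0.11995723 tool mm [-63.9135  -0.5402  -0.8821] world [0.5068 0.2982 0.1592]
```

View pics/r3z.png

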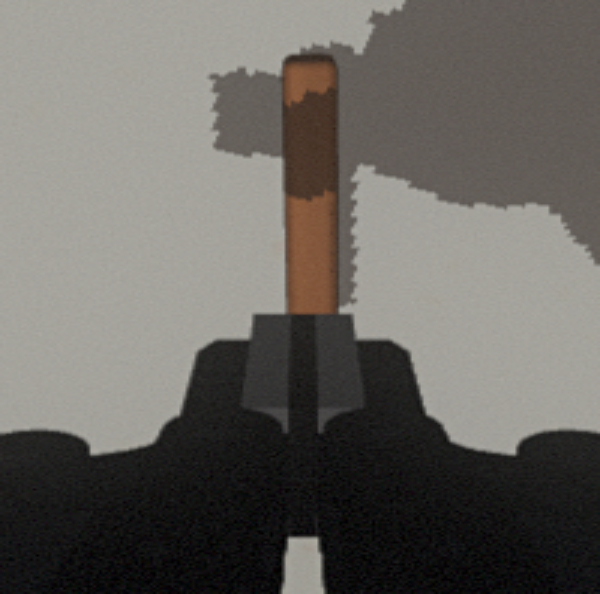

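The pads shut above the rim. In the picture the fingertips end about 30 mm behind the reported TCP, so I'll check that with the fixed cameras.

Run:
```python
from h import *
p,R,o=tool();print(p,o['grip_width'])
g=[p-R[:,0]*k for k in (0,.0187,.03,.05)]
for n,(w,h) in {'scene':(60,50),'top':(60,50)}.items():
    c=cam(n);im,d=viewer.camera(n);uv=proj(g,c);print(n,uv.tolist())
    cx,cy=uv[1].astype(int);x0,y0=cx-40,cy-40
    big=cv2.resize(im[y0:y0+80,x0:x0+80],None,fx=7,fy=7)
    for q,col in zip(uv,[(0,0,255),(0,255,0),(255,0,0),(255,0,255)]):
        cv2.circle(big,tuple(int(v) for v in (q+.5-[x0,y0])*7),4,col,-1)
    cv2.imwrite(f'pics/chk_{n}.png',big)
```

```text
[0.505  0.2963 0.092 ] 0.001570897286250381
scene [[247.82105059429173, 234.38440842311107], [247.69441435174951, 228.5653619594559], [247.61700442815595, 225.0083080458547], [247.47832699884088, 218.63595848427173]]
top [[204.75608825944823, 234.7884988809024], [203.69100878701067, 233.6740956782629], [203.03312889143479, 232.98574942659397], [201.84138886779192, 231.73882003453468]]
```

View pics/chk_scene.png

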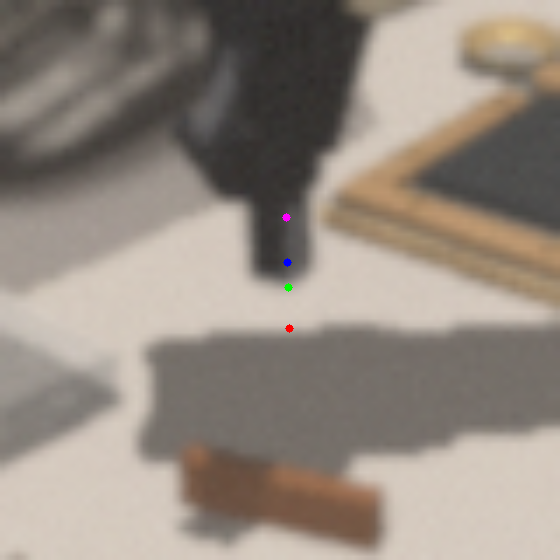

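The scene view agrees: the shut tips end about 22–30 mm above the reported TCP. I'll find the exact offset by touching the table gently beside the rim.

Call:
send_rows(
  grip=[255, 255, 255, 255, 255],
  offset=[
    [20, 35, 0],
    [55, 40, 0],
    [85, 40, 0],
    [100, 40, 0],
    [104, 40, 0],
  ],
  twist=[0, 0, 0, 0, 0],
)

```text
clock: 7.57
position: [0.5152, 0.2569, -0.0161]
ee_rot: [-0.695, -0.116, 0.7, -0.117]
ft_force: [0.2, 0.5, -0.3]
grip_width: 0.005
```

Call:
send_rows(
  grip=[255, 255, 255, 255, 255],
  offset=[
    [1, 0, 0],
    [2, 0, 0],
    [3, 0, 0],
    [3, 0, 0],
    [3, 0, 0],
  ],
  twist=[0, 0, 0, 0, 0],
)

```text
clock: 7.98
position: [0.5186, 0.2589, -0.0139]
ee_rot: [0.698, 0.117, -0.697, 0.117]
ft_force: [-0.5, 0.4, 0.5]
grip_width: -0.003
```

Call:
send_rows(
  grip=[255, 255, 255, 255, 255],
  offset=[
    [1, 0, 0],
    [2, 0, 0],
    [3, 0, 0],
    [4, 0, 0],
    [4, 0, 0],
  ],
  twist=[0, 0, 0, 0, 0],
)

```text
clock: 8.4
position: [0.5179, 0.2585, -0.0191]
ee_rot: [-0.697, -0.117, 0.698, -0.117]
ft_force: [-0.2, -0.2, 0.0]
grip_width: 0.003
```

Call:
send_rows(
  grip=[255, 255, 255, 255, 255],
  offset=[
    [1, 0, 0],
    [2, 0, 0],
    [2.5, 0, 0],
    [3, 0, 0],
    [3, 0, 0],
  ],
  twist=[0, 0, 0, 0, 0],
)

```text
clock: 8.82
position: [0.5179, 0.2585, -0.0219]
ee_rot: [-0.697, -0.117, 0.697, -0.117]
ft_force: [-0.1, -0.9, -0.5]
grip_width: 0.002
```

Call:
send_rows(
  grip=[255, 255, 255, 255, 255],
  offset=[
    [1, 0, 0],
    [2, 0, 0],
    [2.5, 0, 0],
    [3, 0, 0],
    [3, 0, 0],
  ],
  twist=[0, 0, 0, 0, 0],
)

```text
clock: 9.23
position: [0.5179, 0.2586, -0.0249]
ee_rot: [-0.697, -0.117, 0.697, -0.117]
ft_force: [-0.5, -0.1, 0.8]
grip_width: 0.001
```

```bash
python3 -c "
from h import *
p,R,o=tool();print(p,o['ft_force'])"
```

```text
[ 0.5179  0.2586 -0.0249] [-0.4713 -0.0915  0.8065]
```

Call:
send_rows(
  grip=[255, 255, 255, 255, 255],
  offset=[
    [0.5, 0, 0],
    [1, 0, 0],
    [1.5, 0, 0],
    [2, 0, 0],
    [2, 0, 0],
  ],
  twist=[0, 0, 0, 0, 0],
)

```text
clock: 9.65
position: [0.5181, 0.2586, -0.0259]
ee_rot: [0.697, 0.117, -0.697, 0.117]
ft_force: [-4.3, -3.5, 11.6]
grip_width: 0.001
```

Contact came at reported z ≈ -0.0255, so the real tip height is reported z + 25.5 mm. I'll use that from here and grasp again.

Call:
send_rows(
  grip=[255, 100, 0, 0, 0],
  offset=[
    [-20, 0, 0],
    [-50, 0, 0],
    [-50, -20, 0],
    [-50, -40, 0],
    [-50, -40, 0],
  ],
  twist=[0, 0, 0, 0, 0],
)

```text
clock: 10.07
position: [0.5032, 0.3009, 0.0241]
ee_rot: [0.697, 0.119, -0.697, 0.117]
ft_force: [-0.6, 1.0, 0.3]
grip_width: 0.57
```

```bash
python3 look.py r4 rim
python3 - <<'E'
from fit import *
import pickle
c,im,d,p,R=pickle.load(open('pics/r4.pkl','rb'))
F=fit('rim',np.load('pics/r4_rim0.npy'),c,(.506,.296,np.radians(19)),0)
print(F,rel([F[0],F[1],-.012]),tool()[0],tool()[2]['grip_width'])
E
```

```text
10.0667 [0.5032 0.3009 0.0241] yaw 19.25458736200554 [-0.567   1.0382  0.3028] 0.5696191533528179
rim 0.97 [278.4, 144.2, 29.2, 181.0] ztop 0.02649020441063187 rect ((0.5066924691200256, 0.29681074619293213), (0.08870649337768555, 0.010783103294670582), 19.52951431274414)
10.1667
(np.float64(0.5060479132013235), np.float64(0.2966538134268441), np.float64(19.524292958355996), np.float64(0.9245816068449658)) [35.1917  0.9708 -1.3173] [0.5045 0.2971 0.0232] 0.7392758403681056
```

Call:
send_rows(
  grip=[0, 0, 0, 100, 255],
  offset=[
    [15, 1, -1],
    [28, 1, -1],
    [35, 1, -1],
    [35, 1, -1],
    [35, 1, -1],
  ],
  twist=[0, 0, 0, 0, 0],
  newtons=30,
)

```text
clock: 10.58
position: [0.5058, 0.2952, -0.0128]
ee_rot: [-0.697, -0.116, 0.698, -0.117]
ft_force: [-0.4, 0.1, 0.1]
grip_width: 0.751
```

Call:
send_rows(
  grip=[255, 255, 255, 255, 255],
  offset=[
    [0, 0, 0],
    [0, 0, 0],
    [0, 0, 0],
    [0, 0, 0],
    [0, 0, 0],
  ],
  twist=[0, 0, 0, 0, 0],
)

```text
clock: 11.0
position: [0.5065, 0.296, -0.0113]
ee_rot: [0.698, 0.117, -0.697, 0.117]
ft_force: [0.1, -0.9, 3.7]
grip_width: 0.131
```

Call:
send_rows(
  grip=[255, 255, 255, 255, 255],
  offset=[
    [0, 0, 0],
    [0, 0, 0],
    [0, 0, 0],
    [0, 0, 0],
    [0, 0, 0],
  ],
  twist=[0, 0, 0, 0, 0],
)

```text
clock: 11.42
position: [0.5065, 0.296, -0.0114]
ee_rot: [0.698, 0.117, -0.697, 0.117]
ft_force: [-0.8, -0.2, 5.8]
grip_width: 0.135
```

Call:
send_rows(
  grip=[255, 255, 255, 255, 255],
  offset=[
    [-10, 0, 0],
    [-40, 0, 0],
    [-80, 0, 0],
    [-80, 0, 0],
    [-80, 0, 0],
  ],
  twist=[0, 0, 0, 0, 0],
)

```text
clock: 11.83
position: [0.5076, 0.2967, 0.0709]
ee_rot: [0.699, 0.117, -0.696, 0.116]
ft_force: [-0.3, 0.2, -0.3]
grip_width: 0.129
```

```bash
python3 look.py r5 rim; python3 -c "
from h import *
J=(0.6114,-0.0205);a=np.radians(7.02);r=np.array([[np.cos(a),-np.sin(a)],[np.sin(a),np.cos(a)]])
t=np.array(J)+r@[.0145,.0765];print(t,rel([*t,.07]))"
```

```text
11.8333 [0.5076 0.2967 0.0709] yaw 19.00738833963155 [-0.2712  0.1971 -0.3359] 0.12936174737130032
rim 0.86 [261.1, 154.6, 35.6, 220.9] ztop 0.10868166341136391 rect ((0.507667601108551, 0.2977769374847412), (0.08862094581127167, 0.011146842502057552), 19.403993606567383)
11.9333
[0.6164 0.0572] [ -2.0032 261.1801 -26.903 ]
```

View pics/r5.png

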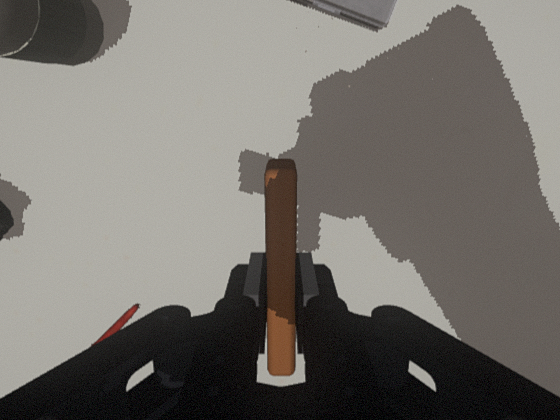

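Call:
send_rows(
  grip=[255, 255, 255, 255, 255],
  offset=[
    [0, 35, -4],
    [0, 73, -8],
    [0, 111, -12],
    [0, 149, -16],
    [0, 187, -20],
  ],
  twist=[2, 4, 6, 8, 10],
)

```text
clock: 12.35
position: [0.5855, 0.1234, 0.0667]
ee_rot: [-0.704, -0.055, 0.706, -0.055]
ft_force: [1.4, -0.3, 0.4]
grip_width: 0.129
```

Call:
send_rows(
  grip=[255, 255, 255, 255, 255],
  offset=[
    [0, 36, 6],
    [0, 60, 9],
    [0, 70, 10],
    [0, 70, 10],
    [0, 70, 10],
  ],
  twist=[2, 2, 2, 2, 2],
)

```text
clock: 12.77
position: [0.5865, 0.0556, 0.0674]
ee_rot: [-0.705, -0.044, 0.706, -0.043]
ft_force: [0.1, 1.3, -0.8]
grip_width: 0.126
```

```bash
python3 look.py r6 slate rim; python3 -c "
from h import *
p,R,o=tool();print(p,rel([.6164,.0572,.03]),o['clock'])"
```

```text
12.7667 [0.5865 0.0556 0.0674] yaw 7.0229378577789285 [ 0.0857  1.3184 -0.7592] 0.12572882331000632
slate 0.7 [298.3, 89.5, 224.2, 152.9] ztop 0.02265515731226266 rect ((0.6223726868629456, -0.011691354215145111), (0.08993150293827057, 0.11970068514347076), 7.698533058166504)
rim 0.63 [262.0, 157.9, 35.2, 220.8] ztop 0.10510943650019725 rect ((0.5864169597625732, 0.05607452243566513), (0.08978001028299332, 0.011525366455316544), 7.306815147399902)
12.9167
[0.5867 0.0573 0.068 ] [ 38.0027   3.8313 -29.4336] 12.9167
```

View pics/r6.png

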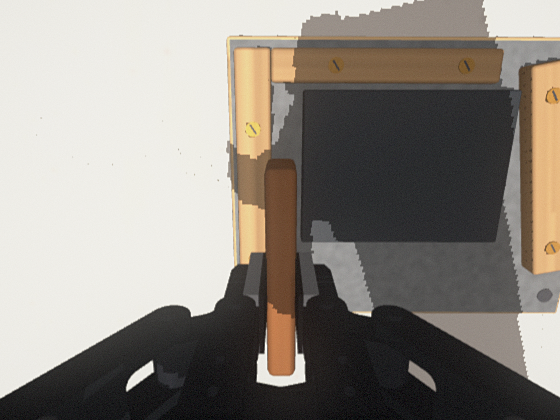

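```bash
cat > ov.py <<'E'
from fit import *
import pickle,sys
J=(0.6114,-0.0205,7.02)
def G(x,y,z):
    a=np.radians(J[2]);r=np.array([[np.cos(a),-np.sin(a)],[np.sin(a),np.cos(a)]]);return np.r_[np.array(J[:2])+r@np.array([x,y])/1000,z/1000]
def inJ(w):
    a=np.radians(J[2]);r=np.array([[np.cos(a),-np.sin(a)],[np.sin(a),np.cos(a)]]);return (np.asarray(w)[...,:2]-J[:2])@r*1000
def overlay(name,box,out,extra=[]):
    c,im,d,p,R=pickle.load(open(f'pics/{name}.pkl','rb'));x0,y0,x1,y1=box
    f=min(800/(x1-x0),600/(y1-y0));big=cv2.resize(im[y0:y1,x0:x1],None,fx=f,fy=f)
    def line(A,B,col):
        q=(proj([G(*A),G(*B)],c)+.5-[x0,y0])*f-.5;cv2.line(big,*[tuple(int(v) for v in k) for k in q],col,1)
    for A,B in [((-90,-110,12),(85,-110,12)),((85,-110,12),(85,110,12)),((85,110,12),(-90,110,12)),((-90,110,12),(-90,-110,12))]:line(A,B,(0,255,0))
    line((-75,85,22),(60,85,22),(0,0,255));line((60,-40,22),(60,85,22),(0,0,255));line((-55,-78,26),(70,-53,26),(0,0,255))
    for A,B in extra: line(A,B,(255,255,0))
    cv2.imwrite(out,big);return c
E
python3 - <<'E'
from ov import *
c=overlay('r6',(200,20,560,290),'pics/r6z.png')
S=fit('slate',np.load('pics/r6_slate0.npy'),c,(.622,-.012,np.radians(7.3)),.012);print(S,inJ(S[:2]))
E
```

```text
(np.float64(0.6225144032777428), np.float64(-0.011655953836781724), np.float64(7.1607864708971505), np.float64(0.98891744078733)) [12.112   7.4194]
```

View pics/r6z.png

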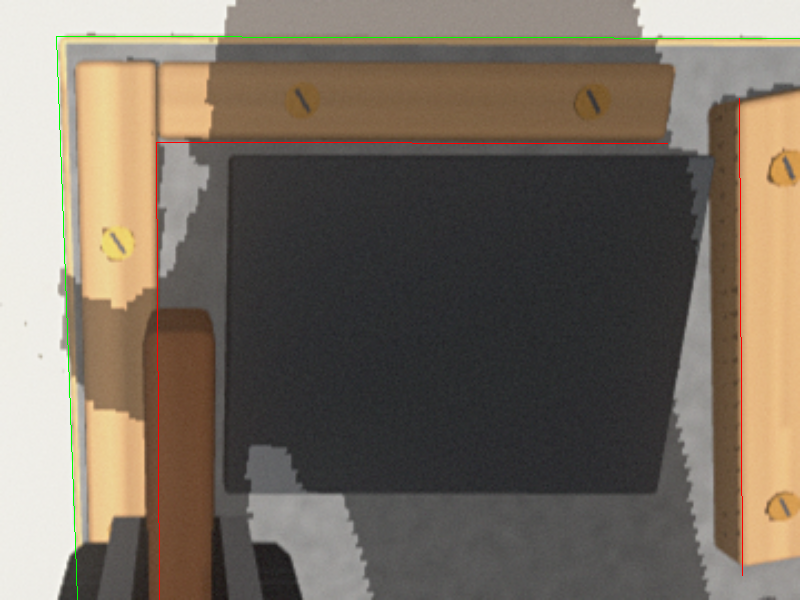

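Call:
send_rows(
  grip=[255, 255, 255, 255, 255],
  offset=[
    [0, 4, -20],
    [12, 4, -29],
    [30, 4, -29],
    [45, 4, -29],
    [48, 4, -29],
  ],
  twist=[0, 0, 0, 0, 0],
)

```text
clock: 13.33
position: [0.6146, 0.056, 0.0175]
ee_rot: [-0.704, -0.044, 0.707, -0.044]
ft_force: [-1.1, 0.5, -0.7]
grip_width: 0.129
```

```bash
python3 look.py r7 rim; python3 -c "
from ov import *
overlay('r7',(200,20,560,290),'pics/r7z.png')
p,R,o=tool();print(p,inJ(p),np.degrees(np.arctan2(R[0,1],-R[1,1])),o['clock'])"
```

```text
13.3333 [0.6146 0.056  0.0175] yaw 7.153005934834491 [-1.0979  0.502  -0.7189] 0.12941738924136648
rim 0.7 [262.1, 156.2, 34.6, 218.6] ztop 0.05512677597499088 rect ((0.6148636937141418, 0.056518614292144775), (0.08886510878801346, 0.011823533102869987), 7.871738433837891)
13.4333
[0.6157 0.0557 0.0196] [13.5452 75.1243] 7.116855249438716 13.4333
```

View pics/r7z.png

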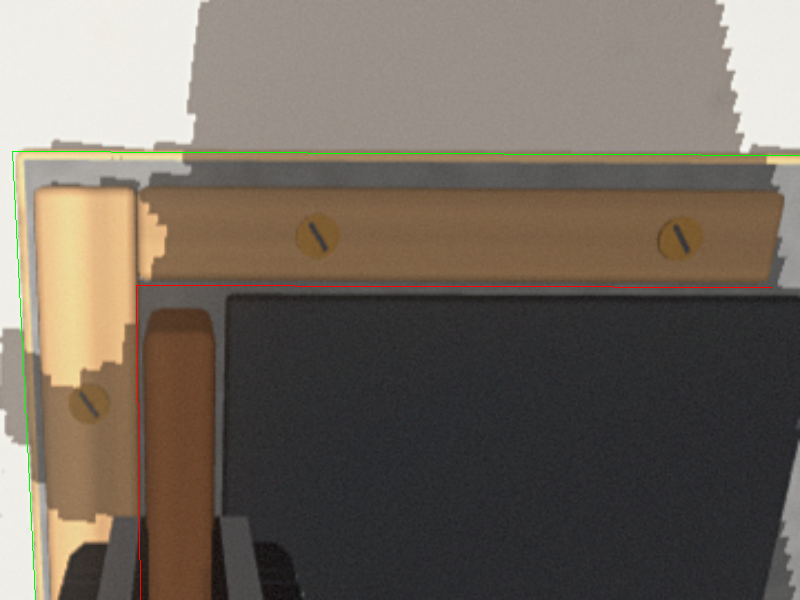

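Call:
send_rows(
  grip=[255, 255, 255, 255, 255],
  offset=[
    [8, -0.5, 0],
    [14, -0.5, 0],
    [17, -0.5, 0],
    [18.5, -0.5, 0],
    [18.5, -0.5, 0],
  ],
  twist=[0, 0, 0, 0, 0],
)

```text
clock: 13.85
position: [0.6162, 0.0548, 0.0015]
ee_rot: [-0.706, -0.043, 0.706, -0.043]
ft_force: [0.5, -0.5, -0.6]
grip_width: 0.134
```

Call:
send_rows(
  grip=[255, 255, 255, 255, 255],
  offset=[
    [0.5, 0, 0],
    [1, 0, 0],
    [1, 0, 0],
    [1, 0, 0],
    [1, 0, 0],
  ],
  twist=[0, 0, 0, 0, 0],
)

```text
clock: 14.27
position: [0.6165, 0.0549, 0.0008]
ee_rot: [0.706, 0.043, -0.706, 0.043]
ft_force: [0.3, 0.5, 0.2]
grip_width: 0.128
```

Call:
send_rows(
  grip=[255, 255, 255, 255, 255],
  offset=[
    [0.5, -1, 0],
    [1, -2, 0],
    [1, -2, 0],
    [1, -2, 0],
    [1, -2, 0],
  ],
  twist=[0, 0, 0, 0, 0],
)

```text
clock: 14.68
position: [0.6165, 0.0553, 0.0007]
ee_rot: [0.706, 0.042, -0.706, 0.044]
ft_force: [-4.0, -5.1, 9.4]
grip_width: 0.125
```

Call:
send_rows(
  grip=[255, 255, 255, 255, 255],
  offset=[
    [-0.5, 0, -0.5],
    [-1, 0, -1],
    [-1, 0, -1],
    [-1, 0, -1],
    [-1, 0, -1],
  ],
  twist=[0, 0, 0, 0, 0],
)

```text
clock: 15.1
position: [0.6172, 0.0573, 0.0007]
ee_rot: [0.706, 0.043, -0.706, 0.043]
ft_force: [0.2, 0.3, 0.9]
grip_width: 0.136
```

```bash
python3 look.py r8 slate rim; python3 -c "
from ov import *
c=overlay('r8',(200,20,560,290),'pics/r8z.png')
p,R,o=tool();print(p,inJ(p),np.degrees(np.arctan2(R[0,1],-R[1,1])),o['clock'],o['ft_force'])
S=fit('slate',np.load('pics/r8_slate0.npy'),c,(.622,-.012,np.radians(7.3)),.012);print(S,inJ(S[:2]))"
```

```text
15.1 [0.6172 0.0573 0.0007] yaw 7.022980935680371 [0.2233 0.2582 0.9187] 0.13610152407677747
slate 0.79 [303.2, 164.4, 254.6, 194.3] ztop 0.022500024348805596 rect ((0.6225318908691406, -0.011828109622001648), (0.09044642001390457, 0.11952399462461472), 7.079365253448486)
rim 0.96 [260.0, 157.8, 37.1, 216.0] ztop 0.03842211042709144 rect ((0.617231547832489, 0.05794296786189079), (0.08908872306346893, 0.011153857223689556), 7.397478103637695)
15.25
[0.6172 0.0572 0.0007] [15.2577 76.4391] 7.0236457914406545 15.25 [0.1871 0.0522 1.1294]
(np.float64(0.6227683428758855), np.float64(-0.012757394675136912), np.float64(7.751780547357576), np.float64(0.8197535943048001)) [12.2294  6.2952]
```

View pics/r8z.png

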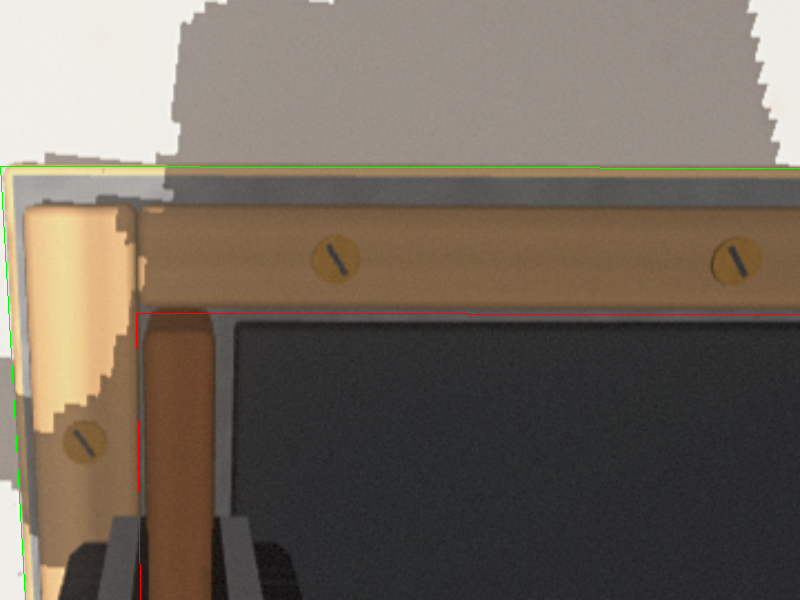

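Call:
send_rows(
  grip=[200, 150, 120, 120, 120],
  offset=[
    [0, 0, 0],
    [0, 0, 0],
    [0, 0, 0],
    [-5, 0, 0],
    [-25, 0, 0],
  ],
  twist=[0, 0, 0, 0, 0],
)

```text
clock: 15.67
position: [0.6149, 0.0566, 0.0232]
ee_rot: [-0.704, -0.043, 0.708, -0.043]
ft_force: [-0.3, -0.7, -0.1]
grip_width: 0.525
```

Call:
send_rows(
  grip=[120, 120, 120, 180, 255],
  offset=[
    [-35, 0, 0],
    [-55, 0, 20],
    [-55, 20, 50],
    [-55, 50, 80],
    [-55, 65, 115],
  ],
  twist=[0, 0, 0, 0, 0],
)

```text
clock: 16.08
position: [0.5107, -0.0241, 0.0813]
ee_rot: [0.706, 0.042, -0.705, 0.043]
ft_force: [-0.3, -2.0, -0.0]
grip_width: 0.258
```

```bash
python3 look.py r9 slate rim; python3 -c "
from ov import *
c=overlay('r9',(150,20,560,330),'pics/r9z.png')
p,R,o=tool();print(p,inJ(p),np.degrees(np.arctan2(R[0,1],-R[1,1])),o['clock'],o['ft_force'])
S=fit('slate',np.load('pics/r9_slate0.npy'),c,(.622,-.012,np.radians(7.3)),.012);print(S,inJ(S[:2]))
S=fit('rim',np.load('pics/r9_rim0.npy'),c,(.617,.058,np.radians(7.3)),.012);print(S,inJ(S[:2]))"
```

```text
16.0833 [ 0.5107 -0.0241  0.0813] yaw 6.931710180900782 [-0.338  -2.03   -0.0084] 0.25772112076287745
slate 0.87 [176.6, 1.5, 219.2, 99.4] ztop 0.02278276290676489 rect ((0.6038302183151245, -0.014189772307872772), (0.052624981850385666, 0.11898861080408096), 7.066807746887207)
rim 0.61 [135.2, 0.0, 41.0, 93.2] ztop 0.038517600353250706 rect ((0.5955713987350464, 0.054630063474178314), (0.04642548784613609, 0.011587797664105892), 6.975503444671631)
rim 0.55 [106.8, 0.0, 378.2, 190.1] ztop 0.025166251032363644 rect ((0.5913276672363281, -0.019237466156482697), (0.07908063381910324, 0.20288190245628357), 7.251557350158691)
16.2333
[ 0.5089 -0.024   0.0809] [-102.1949    9.0415] 6.810188006797275 16.2333 [1.3401 0.142  0.8624]
(np.float64(0.6221717174123494), np.float64(-0.011856366774059119), np.float64(7.0312548347009916), np.float64(0.9923440779190963)) [11.7474  7.2624]
(np.float64(0.6169980074698791), np.float64(0.057924392609513695), np.float64(8.060721035383569), np.float64(0.8982443768094425)) [15.1407 77.1523]
```

View pics/r9z.png

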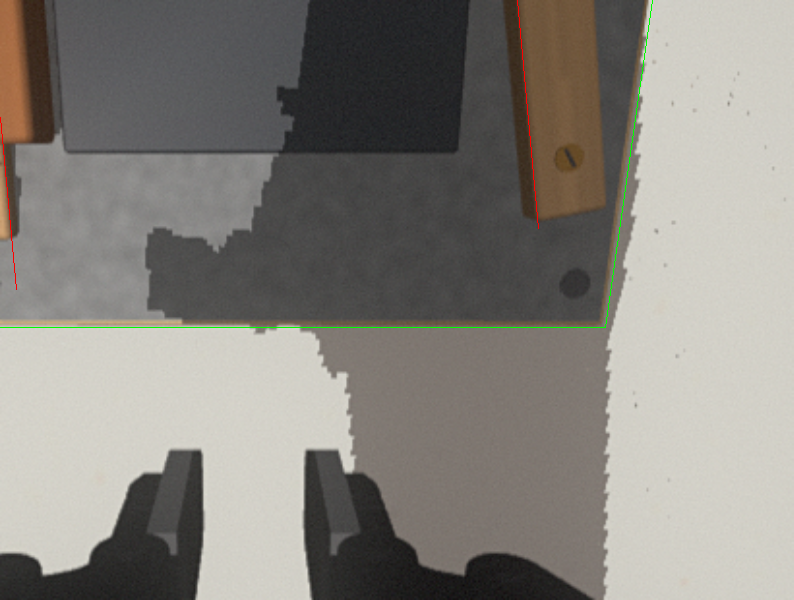

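Rim stands in the gap near (15.1, 77.2) and the slate's x is about 12. I'll push the slate's front edge about 3 mm to the stop with shut fingertips, so that its ends are level with the rim's.

Call:
send_rows(
  grip=[255, 255, 255, 255, 255],
  offset=[
    [0, 2, -24],
    [15, 2, -48],
    [50, 2, -48],
    [80, 2, -48],
    [90, 2, -48],
  ],
  twist=[0, 0, 0, 0, 0],
)

```text
clock: 16.65
position: [0.557, -0.0167, -0.0131]
ee_rot: [-0.704, -0.044, 0.707, -0.043]
ft_force: [-1.6, 0.1, -0.0]
grip_width: -0.001
```

Call:
send_rows(
  grip=[255, 255, 255, 255, 255],
  offset=[
    [0, 0, 0],
    [0, 0, 0],
    [0, 0, -2],
    [0, 0, -5],
    [0, 0, -7],
  ],
  twist=[0, 0, 0, 0, 0],
)

```text
clock: 17.07
position: [0.5671, -0.0169, -0.0077]
ee_rot: [0.707, 0.043, -0.705, 0.043]
ft_force: [-0.9, 0.0, -0.3]
grip_width: 0.001
```

```bash
python3 -c "
from ov import *
p,R,o=tool();print(p,inJ(p),o['clock'],o['ft_force'],o['grip_width'])"
```

```text
[ 0.5671 -0.0169 -0.0077] [-43.4851   8.9604] 17.0667 [-0.8675  0.0422 -0.2827] 0.0013290791990757443
```

Call:
send_rows(
  grip=[255, 255, 255, 255, 255],
  offset=[
    [1, 0, 0],
    [1.5, 0, 0],
    [1.5, 0, -1],
    [1.5, 0, -2],
    [1.5, 0, -3],
  ],
  twist=[0, 0, 0, 0, 0],
)

```text
clock: 17.48
position: [0.5687, -0.0165, -0.0108]
ee_rot: [-0.706, -0.043, 0.706, -0.043]
ft_force: [-1.8, 0.1, 1.2]
grip_width: 0.003
```

Call:
send_rows(
  grip=[255, 255, 255, 255, 255],
  offset=[
    [0, 0, -0.5],
    [0, 0, -1],
    [0, 0, -1.5],
    [0, 0, -2],
    [0, 0, -2],
  ],
  twist=[0, 0, 0, 0, 0],
)

```text
clock: 17.9
position: [0.5707, -0.0162, -0.0109]
ee_rot: [-0.706, -0.043, 0.706, -0.043]
ft_force: [-3.0, -0.3, -0.5]
grip_width: -0.006
```

Call:
send_rows(
  grip=[255, 255, 255, 255, 255],
  offset=[
    [0, 0, -0.5],
    [0, 0, -1],
    [0, 0, -1.5],
    [0, 0, -1.5],
    [0, 0, -1.5],
  ],
  twist=[0, 0, 0, 0, 0],
)

```text
clock: 18.32
position: [0.5718, -0.0161, -0.0109]
ee_rot: [-0.706, -0.043, 0.706, -0.043]
ft_force: [-4.3, -0.3, 2.3]
grip_width: 0.002
```

```bash
python3 look.py s1 slate rim; python3 -c "
from ov import *
p,R,o=tool();print(p,inJ(p),o['clock'],o['ft_force'],o['grip_width'])
c=overlay('s1',(100,0,500,300),'pics/s1z.png')
S=fit('slate',np.load('pics/s1_slate0.npy'),c,(.622,-.012,np.radians(7.3)),.012);print(S,inJ(S[:2]))
S=fit('rim',np.load('pics/s1_rim0.npy'),c,(.617,.058,np.radians(7.3)),.012);print(S,inJ(S[:2]))"
```

```text
18.3167 [ 0.5718 -0.0161 -0.0109] yaw 7.012610339275897 [-4.3396 -0.2916  2.3276] 0.0022074035327905982
slate 0.71 [107.4, 1.4, 363.3, 253.3] ztop 0.022645381043106354 rect ((0.6259546279907227, -0.01156807690858841), (0.09023015946149826, 0.11974286288022995), 6.8873701095581055)
rim 0.81 [25.7, 0.0, 107.3, 273.5] ztop 0.03829808082950961 rect ((0.6163562536239624, 0.057102419435977936), (0.08779238164424896, 0.012682528235018253), 7.542197227478027)
18.4667
[ 0.5719 -0.0161 -0.0109] [-38.7125   9.2147] 18.4667 [-4.9144 -0.0435  2.7331] 0.003285328782487309
(np.float64(0.625449193410115), np.float64(-0.011444190128328192), np.float64(7.021269585752218), np.float64(0.9810150603684732)) [15.0506  7.2709]
(np.float64(0.6181314098785105), np.float64(0.056950163213533245), np.float64(7.2621850547558005), np.float64(0.9037400507246612)) [16.1466 76.0469]
```

View pics/s1z.png

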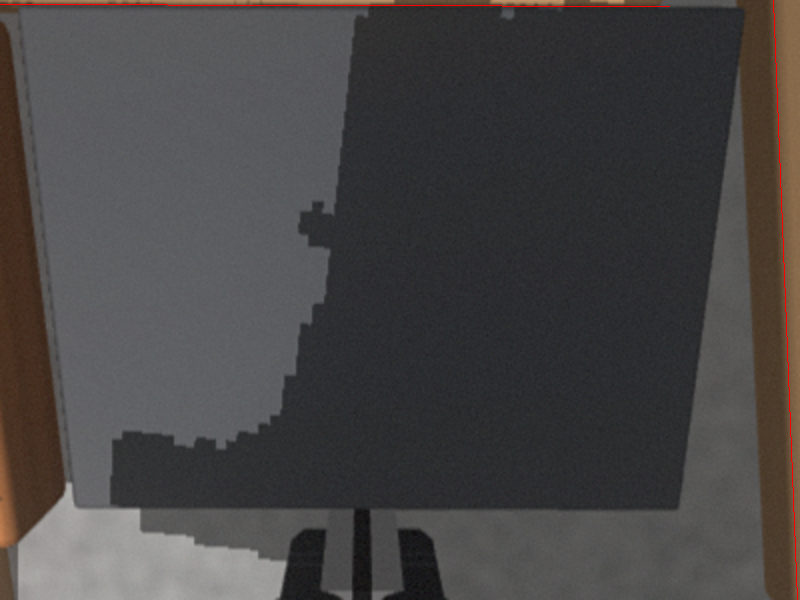

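Call:
send_rows(
  grip=[255, 255, 255, 255, 255],
  offset=[
    [0, 0, -0.5],
    [0, 0, -1],
    [0, 0, -1],
    [0, 0, -1],
    [0, 0, -1],
  ],
  twist=[0, 0, 0, 0, 0],
)

```text
clock: 18.88
position: [0.5719, -0.0161, -0.011]
ee_rot: [-0.705, -0.043, 0.707, -0.043]
ft_force: [-9.5, -0.5, 6.5]
grip_width: 0.0
```

The slate is now against the stop: it did not move further and the force rose to 9.5 N. Next is the wedge.

Call:
send_rows(
  grip=[255, 255, 120, 0, 0],
  offset=[
    [0, 0, 6],
    [-20, 0, 12],
    [-55, 10, 20],
    [-75, 40, 25],
    [-85, 78, 30],
  ],
  twist=[0, 0, -3, -6, -9],
)

```text
clock: 19.3
position: [0.5553, -0.0949, 0.078]
ee_rot: [0.702, 0.101, -0.697, 0.102]
ft_force: [1.6, -1.1, 0.5]
grip_width: 0.42
```

```bash
python3 -c "
from h import *
print(rel([.510,-.2893,.06]),tool()[0])"
```

```text
[ 17.7026 173.5301  98.7029] [ 0.5553 -0.0949  0.078 ]
```

Call:
send_rows(
  grip=[0, 0, 0, 0, 0],
  offset=[
    [0, 34, 19],
    [0, 68, 38],
    [0, 102, 57],
    [8, 136, 76],
    [12, 168, 94],
  ],
  twist=[-1, -2, -3, -4, -4.4],
)

```text
clock: 19.72
position: [0.5088, -0.2871, 0.0624]
ee_rot: [0.697, 0.125, -0.695, 0.126]
ft_force: [0.9, 0.6, -0.2]
grip_width: 0.996
```

Call:
send_rows(
  grip=[0, 0, 0, 0, 0],
  offset=[
    [0, 0, 0],
    [0, 0, 0],
    [0, 0, 0],
    [0, 0, 0],
    [0, 0, 0],
  ],
  twist=[0, 0, 0, 0, 0],
)

```text
clock: 20.13
position: [0.5098, -0.283, 0.0626]
ee_rot: [0.696, 0.126, -0.695, 0.126]
ft_force: [0.4, -0.2, -0.1]
grip_width: 1.001
```

```bash
python3 look.py w2 wedge
python3 - <<'E'
from fit import *
import pickle
c,im,d,p,R=pickle.load(open('pics/w2.pkl','rb'))
F=fit('wedge',np.load('pics/w2_wedge0.npy'),c,(.5165,-.287,np.radians(20.4)),0);a=np.radians(F[2])
p,R,o=tool()
print(F,rel([F[0]-.007*np.cos(a),F[1]-.007*np.sin(a),-.014]),'twist',np.degrees(np.arctan2(R[0,1],-R[1,1]))-F[2],o['clock'],p)
E
```

```text
20.1333 [ 0.5098 -0.283   0.0626] yaw 20.5428944569205 [ 0.4495 -0.1817 -0.093 ] 1.0013949608517505
wedge 0.86 [266.6, 15.8, 51.0, 230.4] ztop 0.02467421796131181 rect ((0.5557108521461487, -0.27252528071403503), (0.12235996127128601, 0.026621442288160324), 20.251853942871094)
20.2333
(np.float64(0.5158609133730043), np.float64(-0.28708229611160463), np.float64(20.137718916019782), np.float64(0.9629706133465532)) [76.5105  5.5651  2.4376] twist 0.3746220543872525 20.2333 [ 0.5096 -0.2834  0.0625]
```

View pics/w2.png

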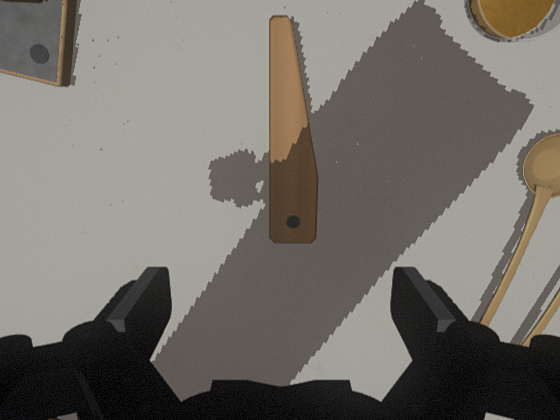

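Call:
send_rows(
  grip=[0, 0, 0, 0, 0],
  offset=[
    [25, 5.5, 2.5],
    [50, 5.5, 2.5],
    [70, 5.5, 2.5],
    [76, 5.5, 2.5],
    [76, 5.5, 2.5],
  ],
  twist=[0.4, 0.4, 0.4, 0.4, 0.4],
  newtons=50,
)

```text
clock: 20.65
position: [0.5076, -0.2893, -0.0152]
ee_rot: [-0.696, -0.124, 0.697, -0.122]
ft_force: [0.2, -0.4, -0.0]
grip_width: 1.0
```

Call:
send_rows(
  grip=[120, 255, 255, 255, 255],
  offset=[
    [0, 0, 0],
    [0, 0, 0],
    [0, 0, 0],
    [0, 0, 0],
    [0, 0, 0],
  ],
  twist=[0, 0, 0, 0, 0],
)

```text
clock: 21.07
position: [0.509, -0.2908, -0.0128]
ee_rot: [0.697, 0.122, -0.696, 0.123]
ft_force: [-6.7, 3.1, 13.5]
grip_width: 0.309
```

Call:
send_rows(
  grip=[255, 255, 255, 255, 255],
  offset=[
    [0, 0, 0],
    [0, 0, 0],
    [-5, 0, 0],
    [-30, 0, 0],
    [-50, 0, 0],
  ],
  twist=[0, 0, 0, 0, 0],
)

```text
clock: 21.48
position: [0.5079, -0.2901, 0.0369]
ee_rot: [-0.696, -0.123, 0.697, -0.123]
ft_force: [1.1, -0.7, 0.0]
grip_width: 0.314
```

Call:
send_rows(
  grip=[255, 255, 255, 255, 255],
  offset=[
    [0, 0, 0],
    [0, 0, 0],
    [0, 0, 0],
    [0, 0, 0],
    [0, 0, 0],
  ],
  twist=[0, 0, 0, 0, 0],
)

```text
clock: 21.9
position: [0.5078, -0.2901, 0.0353]
ee_rot: [-0.696, -0.123, 0.697, -0.123]
ft_force: [-0.0, 0.6, -0.1]
grip_width: 0.31
```

```bash
python3 look.py w3 wedge
python3 - <<'E'
from fit import *
import pickle
c,im,d,p,R=pickle.load(open('pics/w3.pkl','rb'))
z=p[2]-(-.014)
F=fit('wedge',np.load('pics/w3_wedge0.npy'),c,(.5165,-.287,np.radians(20.4)),z);print(F,'z0',z,'in tool',R.T@(np.r_[F[:2],z]-p)*1000)
E
```

```text
21.9 [ 0.5078 -0.2901  0.0353] yaw 20.01702386651444 [-0.0355  0.5977 -0.0868] 0.30982403404885894
wedge 0.9 [237.7, 0.0, 80.1, 308.0] ztop 0.07233537564179987 rect ((0.5488109588623047, -0.2731950879096985), (0.1107320636510849, 0.02729080244898796), 21.689001083374023)
22.0
(np.float64(0.5166293959650434), np.float64(-0.28551465392457454), np.float64(19.837908507318804), np.float64(0.9552900258050039)) z0 0.04927100447283496 in tool [-14.0086  -1.3144  -9.8061]
```

View pics/w3.png

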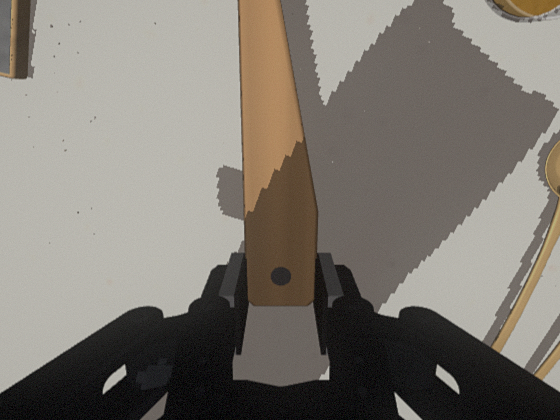

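Call:
send_rows(
  grip=[255, 255, 255, 255, 255],
  offset=[
    [0, -36, -4],
    [0, -73, -8],
    [0, -109, -11],
    [0, -145, -15],
    [0, -182, -18],
  ],
  twist=[2.5, 5, 7.5, 10, 13],
)

```text
clock: 22.42
position: [0.4624, -0.1118, 0.036]
ee_rot: [-0.706, -0.042, 0.706, -0.042]
ft_force: [0.7, 1.0, 0.5]
grip_width: 0.31
```

Call:
send_rows(
  grip=[255, 255, 255, 255, 255],
  offset=[
    [0, 0, 0],
    [0, 0, 0],
    [0, 0, 0],
    [0, 0, 0],
    [0, 0, 0],
  ],
  twist=[0, 0, 0, 0, 0],
)

```text
clock: 22.83
position: [0.4632, -0.1143, 0.0361]
ee_rot: [-0.706, -0.043, 0.706, -0.043]
ft_force: [0.3, 0.1, -0.4]
grip_width: 0.309
```

```bash
python3 look.py w4 wedge
python3 - <<'E'
from ov import *
c,im,d,p,R=pickle.load(open('pics/w4.pkl','rb'))
z=p[2]+.0135
F=fit('wedge',np.load('pics/w4_wedge0.npy'),c,(p[0]+.009,p[1],np.radians(7)),z);print(F,inJ(F[:2]),'in tool',R.T@(np.r_[F[:2],z]-p)*1000)
p,R,o=tool();print(p,inJ(p),np.degrees(np.arctan2(R[0,1],-R[1,1])),rel(G(-158.8,-74,-1.5)))
overlay('w4',(160,0,560,300),'pics/w4z.png')
E
```

```text
22.8333 [ 0.4632 -0.1143  0.0361] yaw 6.92011144586769 [ 0.3311  0.1335 -0.377 ] 0.30908594012772933
wedge 0.97 [238.8, 0.0, 80.9, 306.4] ztop 0.07323749395904156 rect ((0.5067033767700195, -0.10771411657333374), (0.11068722605705261, 0.027414679527282715), 8.101296424865723)
22.9333
(np.float64(0.47234637115511857), np.float64(-0.1126547901747334), np.float64(7.0681297976948345), np.float64(0.9619619745159025)) [-149.274   -74.4694] in tool [-13.5006  -0.5807  -9.2799]
[ 0.4631 -0.1141  0.0361] [-158.5907  -74.757 ] 6.9319962076800286 [37.5645 -0.7535  0.2054]
```

View pics/w4z.png

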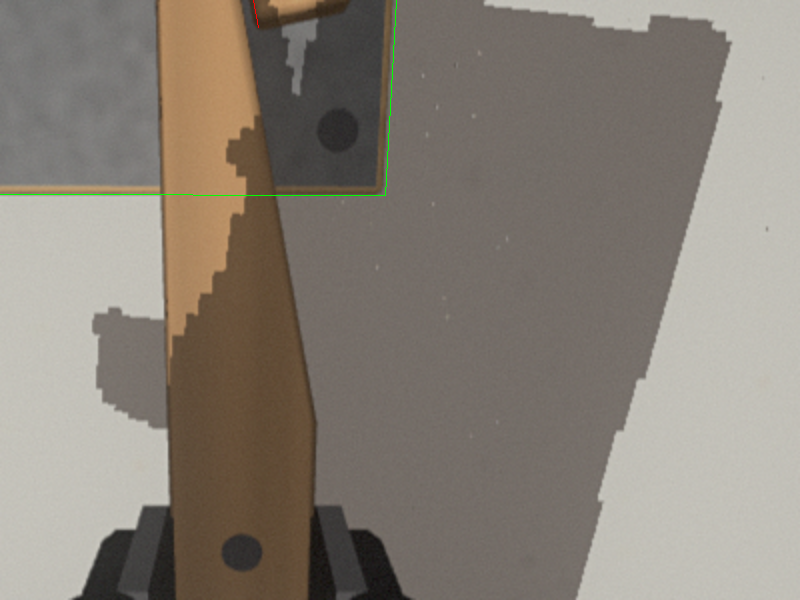

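Call:
send_rows(
  grip=[255, 255, 255, 255, 255],
  offset=[
    [10, -1, 0],
    [22, -1, 0],
    [31, -1, 0],
    [35, -1, 0],
    [35.5, -1, 0],
  ],
  twist=[0, 0, 0, 0, 0],
)

```text
clock: 23.35
position: [0.4622, -0.1122, -0.0005]
ee_rot: [-0.705, -0.043, 0.706, -0.043]
ft_force: [-1.0, -0.6, -0.5]
grip_width: 0.308
```

Call:
send_rows(
  grip=[255, 255, 255, 255, 255],
  offset=[
    [0.5, 0, 0],
    [1, 0, 0],
    [1, 0, 0],
    [1, 0, 0],
    [1, 0, 0],
  ],
  twist=[0, 0, 0, 0, 0],
)

```text
clock: 23.77
position: [0.4632, -0.1124, 0.0]
ee_rot: [0.706, 0.043, -0.706, 0.043]
ft_force: [0.4, 0.2, -0.3]
grip_width: 0.31
```

Call:
send_rows(
  grip=[255, 255, 255, 255, 255],
  offset=[
    [0.5, 0, 0],
    [1, 0, 0],
    [1, 0, 0],
    [1, 0, 0],
    [1, 0, 0],
  ],
  twist=[0, 0, 0, 0, 0],
)

```text
clock: 24.18
position: [0.4631, -0.1124, -0.0012]
ee_rot: [0.706, 0.043, -0.706, 0.043]
ft_force: [0.0, -0.3, 0.6]
grip_width: 0.309
```

Call:
send_rows(
  grip=[255, 255, 255, 255, 255],
  offset=[
    [0, -1, -12],
    [0, -2, -25],
    [0, -4, -38],
    [0, -5, -46],
    [0, -5, -48],
  ],
  twist=[0, 0, 0, 0, 0],
)

```text
clock: 24.6
position: [0.5108, -0.1011, -0.0009]
ee_rot: [-0.706, -0.043, 0.706, -0.043]
ft_force: [-8.5, 0.6, 12.0]
grip_width: 0.314
```

```bash
python3 look.py w5 slate
python3 - <<'E'
from ov import *
p,R,o=tool();print(p,'wedge jig',inJ(p)+[9,.8],np.degrees(np.arctan2(R[0,1],-R[1,1])),o['ft_force'])
c=overlay('w5',(100,0,500,300),'pics/w5z.png')
E
```

```text
24.6 [ 0.5108 -0.1011 -0.0009] yaw 7.044489626088281 [-8.4864  0.6154 12.0165] 0.3144335154038737
slate 0.92 [0.0, 0.0, 240.9, 65.8] ztop 0.02271345783590275 rect ((0.5934416651725769, -0.02940937504172325), (0.02205571159720421, 0.08968822658061981), 7.16178035736084)
slate 0.28 [0.0, 0.0, 393.8, 215.7] ztop 0.025493515711621006 rect ((0.5929486155509949, -0.10709729790687561), (0.04641135782003403, 0.022300299257040024), 18.2216739654541)
24.7
[ 0.5108 -0.1011 -0.0009] wedge jig [-100.7314  -66.9371] 7.040409333990172 [-0.9107  0.9975  5.1135]
```

View pics/w5z.png

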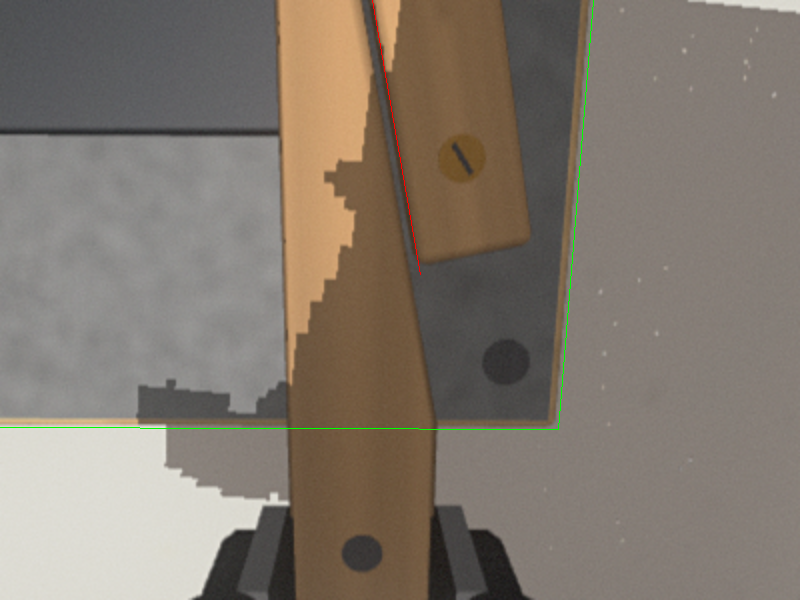

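Call:
send_rows(
  grip=[255, 255, 255, 255, 255],
  offset=[
    [-0.3, -0.6, -5],
    [-0.3, -1.4, -10],
    [-0.3, -2.4, -15],
    [-0.3, -3.2, -20],
    [-0.3, -4, -25],
  ],
  twist=[0, 0, 0, 0, 0],
)

```text
clock: 25.12
position: [0.5333, -0.0956, -0.0007]
ee_rot: [-0.705, -0.042, 0.707, -0.043]
ft_force: [-9.5, -1.9, 12.8]
grip_width: 0.312
```

Call:
send_rows(
  grip=[255, 255, 255, 255, 255],
  offset=[
    [0, -0.5, -3],
    [0, -1, -6],
    [0, -1.4, -8],
    [0, -1.8, -10],
    [0, -1.8, -10],
  ],
  twist=[0, 0, 0, 0, 0],
)

```text
clock: 25.53
position: [0.5432, -0.0924, -0.0007]
ee_rot: [-0.705, -0.043, 0.707, -0.043]
ft_force: [-6.9, -2.6, 10.2]
grip_width: 0.307
```

```bash
python3 look.py w6
python3 - <<'E'
from ov import *
p,R,o=tool();print(p,'wedge jig',inJ(p)+[9,.8],np.degrees(np.arctan2(R[0,1],-R[1,1])),o['ft_force'])
c=overlay('w6',(100,0,500,300),'pics/w6z.png')
E
```

```text
25.5333 [ 0.5432 -0.0924 -0.0007] yaw 6.96205083835642 [-6.8851 -2.6055 10.2391] 0.3066476892810603
25.5833
[ 0.5433 -0.0924 -0.0007] wedge jig [-67.4177 -62.2309] 6.96353603225733 [-6.6605 -2.2992  9.6781]
```

View pics/w6z.png

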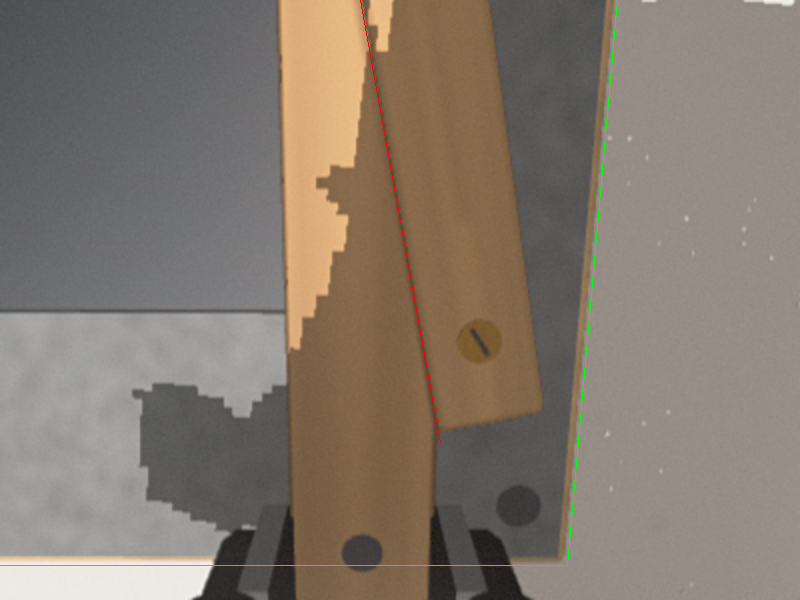

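Call:
send_rows(
  grip=[255, 255, 255, 255, 255],
  offset=[
    [-0.5, 0, 0],
    [-0.7, -0.4, -2],
    [-0.7, -0.8, -4],
    [-0.7, -1, -5],
    [-0.7, -1, -5],
  ],
  twist=[0, 0, 0, 0, 0],
)

```text
clock: 26.0
position: [0.5492, -0.0899, -0.0004]
ee_rot: [0.706, 0.043, -0.706, 0.043]
ft_force: [-0.5, -3.2, -0.5]
grip_width: 0.313
```

Call:
send_rows(
  grip=[255, 255, 255, 255, 255],
  offset=[
    [0, -0.2, -1],
    [0, -0.4, -2],
    [0, -0.4, -2],
    [0, -0.4, -2],
    [0, -0.4, -2],
  ],
  twist=[0, 0, 0, 0, 0],
)

```text
clock: 26.42
position: [0.5508, -0.0896, -0.0003]
ee_rot: [0.706, 0.043, -0.706, 0.043]
ft_force: [-0.1, -5.2, -1.0]
grip_width: 0.311
```

Call:
send_rows(
  grip=[255, 255, 255, 255, 255],
  offset=[
    [0, 0, -1],
    [0, 0, -1.5],
    [0, 0, -2],
    [0, 0, -2],
    [0, 0, -2],
  ],
  twist=[0, 0, 0, 0, 0],
)

```text
clock: 26.83
position: [0.5516, -0.0896, -0.0006]
ee_rot: [-0.705, -0.043, 0.707, -0.043]
ft_force: [-5.8, -5.6, 1.5]
grip_width: 0.31
```

Run:
```python
from ov import *
p,R,o=tool();print(p,'wedge jig',inJ(p)+[9,.8],o['ft_force'])
```

```text
[ 0.5516 -0.0896 -0.0006] wedge jig [-58.7775 -60.4697] [-5.847  -5.6457  1.4679]
```

Call:
send_rows(
  grip=[255, 255, 255, 255, 255],
  offset=[
    [0, 0, -0.7],
    [0, 0, -1.4],
    [0, 0, -1.4],
    [0, 0, -1.4],
    [0, 0, -1.4],
  ],
  twist=[0, 0, 0, 0, 0],
)

```text
clock: 27.25
position: [0.5516, -0.0896, -0.0007]
ee_rot: [-0.704, -0.043, 0.708, -0.043]
ft_force: [-12.2, -4.8, 8.4]
grip_width: 0.311
```

Call:
send_rows(
  grip=[255, 255, 255, 255, 255],
  offset=[
    [0, 0, -0.6],
    [0, 0, -0.6],
    [0, 0, -0.6],
    [0, 0, -0.6],
    [0, 0, -0.6],
  ],
  twist=[0, 0, 0, 0, 0],
)

```text
clock: 27.67
position: [0.5515, -0.0896, -0.0007]
ee_rot: [-0.703, -0.043, 0.708, -0.043]
ft_force: [-16.1, -5.1, 12.0]
grip_width: 0.31
```

Run:
```python
from ov import *
p,R,o=tool();print(p,'wedge jig',inJ(p)+[9,.8],o['ft_force'])
```

```text
[ 0.5515 -0.0896 -0.0007] wedge jig [-58.8831 -60.4884] [-16.1285  -5.1409  12.0204]
```

Call:
send_rows(
  grip=[255, 255, 255, 255, 255],
  offset=[
    [-0.4, -0.1, -0.5],
    [-0.4, -0.1, -0.5],
    [-0.4, -0.1, -0.5],
    [-0.4, -0.1, -0.5],
    [-0.4, -0.1, -0.5],
  ],
  twist=[0, 0, 0, 0, 0],
)

```text
clock: 28.08
position: [0.5515, -0.0896, -0.0007]
ee_rot: [-0.703, -0.043, 0.708, -0.043]
ft_force: [-15.8, -6.0, 9.4]
grip_width: 0.311
```

Call:
send_rows(
  grip=[200, 160, 140, 120, 120],
  offset=[
    [0, 0, 0],
    [0, 0, 0],
    [0, 0, 0],
    [0, 0, 0],
    [0, 0, 0],
  ],
  twist=[0, 0, 0, 0, 0],
)

```text
clock: 28.5
position: [0.5558, -0.0876, 0.0003]
ee_rot: [0.706, 0.044, -0.705, 0.043]
ft_force: [-0.5, -0.2, -1.1]
grip_width: 0.53
```

Call:
send_rows(
  grip=[120, 120, 120, 120, 200],
  offset=[
    [-15, 0, 2],
    [-45, 0, 3],
    [-80, -10, 3],
    [-110, -35, 0],
    [-130, -65, -10],
  ],
  twist=[0, 0, 0, 0, 0],
)

```text
clock: 28.92
position: [0.558, -0.0238, 0.1335]
ee_rot: [0.707, 0.042, -0.705, 0.043]
ft_force: [1.8, 0.9, -0.4]
grip_width: 0.406
```

Call:
send_rows(
  grip=[255, 255, 255, 255, 255],
  offset=[
    [-5, 0, 0],
    [-5, 0, 0],
    [-5, 0, 0],
    [-5, 0, 0],
    [-5, 0, 0],
  ],
  twist=[0, 0, 0, 0, 0],
)

```text
clock: 29.33
position: [0.5566, -0.0239, 0.1339]
ee_rot: [-0.705, -0.043, 0.706, -0.043]
ft_force: [-0.5, 0.4, 0.3]
grip_width: -0.002
```

```bash
python3 look.py f1 slate rim wedge
python3 - <<'E'
from ov import *
c=overlay('f1',(120,20,460,275),'pics/f1z.png')
for n,z,g in (('slate',.012,(.626,-.006)),('rim',.012,(.617,.058)),('wedge',.012,(.56,-.088))):
    S=fit(n,np.load(f'pics/f1_{n}0.npy'),c,(*g,np.radians(7)),z);print(n,S,inJ(S[:2]))
p,R,o=tool();print(p,inJ(p),o['clock'],o['grip_width'])
E
```

```text
29.3333 [ 0.5566 -0.0239  0.1339] yaw 6.924275348621927 [-0.5368  0.4004  0.2519] -0.002178078500227551
slate 0.56 [182.6, 24.4, 172.6, 134.7] ztop 0.02282464560655788 rect ((0.6250169277191162, -0.005420558154582977), (0.08864670991897583, 0.11831998825073242), 6.70836877822876)
rim 0.89 [152.5, 22.4, 34.7, 137.6] ztop 0.038654537385404496 rect ((0.6166196465492249, 0.05918724089860916), (0.08748197555541992, 0.01136798970401287), 6.89475154876709)
wedge 0.94 [342.9, 45.9, 46.3, 179.0] ztop 0.036758548195521844 rect ((0.601235568523407, -0.08225060999393463), (0.12151938676834106, 0.027521297335624695), 6.989889144897461)
29.5333
slate (np.float64(0.6246631702969445), np.float64(-0.00556029723983544), np.float64(7.040038980844771), np.float64(0.9867874755626634)) [14.9896 13.2067]
rim (np.float64(0.6158462997215977), np.float64(0.05925758989592579), np.float64(6.950874860778931), np.float64(0.8176209070777761)) [14.1606 78.6163]
wedge (np.float64(0.5591343225141175), np.float64(-0.08790385706422742), np.float64(6.731262805863113), np.float64(0.9342640958672607)) [-60.1117 -60.5109]
[ 0.557  -0.0232  0.1346] [-54.3322   3.9544] 29.5333 -0.004162500114549538
```

View pics/f1z.png

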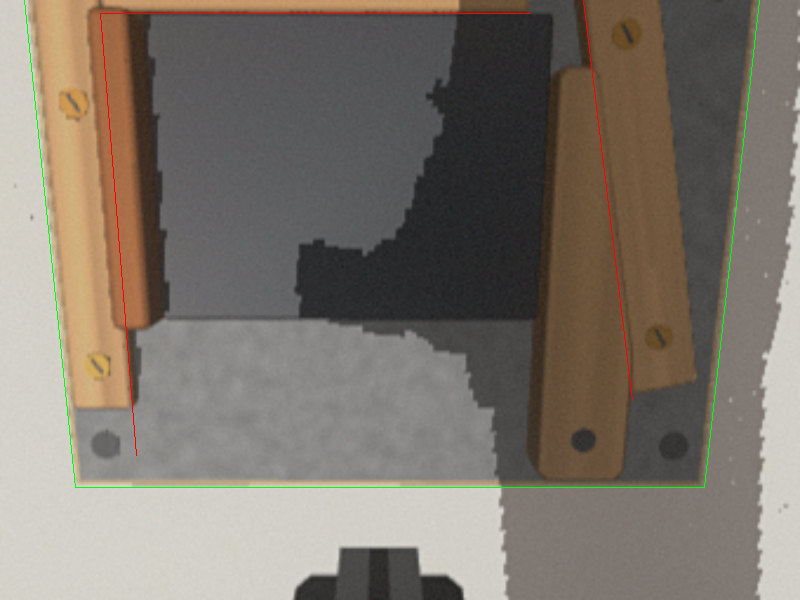

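Joint shut: slate (15.0, 13.2), rim about (14.5, 78.6), wedge (-60.1, -60.5), no visible gaps. Now I'll press the slate's middle.

Call:
send_rows(
  grip=[255, 255, 255, 255, 255],
  offset=[
    [15, -4, -30],
    [40, -8, -60],
    [75, -8.5, -71],
    [105, -8.5, -71],
    [120, -8.5, -71],
  ],
  twist=[0, 0, 0, 0, 0],
)

```text
clock: 29.95
position: [0.6248, -0.0055, 0.0104]
ee_rot: [-0.704, -0.044, 0.708, -0.043]
ft_force: [-0.5, 0.0, -0.6]
grip_width: -0.004
```

Call:
send_rows(
  grip=[255, 255, 255, 255, 255],
  offset=[
    [5, 0, 0],
    [8, 0, 0],
    [11, 0, 0],
    [13, 0, 0],
    [14, 0, 0],
  ],
  twist=[0, 0, 0, 0, 0],
)

```text
clock: 30.37
position: [0.6274, -0.0058, 0.0022]
ee_rot: [0.706, 0.043, -0.705, 0.043]
ft_force: [0.2, 0.1, 0.1]
grip_width: 0.0
```

Run:
```python
from ov import *
p,R,o=tool();print(p,inJ(p),o['ft_force'],o['grip_width'])
```

```text
[ 0.6274 -0.0058  0.0022] [17.7035 12.6388] [0.1931 0.066  0.1402] 8.597022337073884e-05
```

Call:
send_rows(
  grip=[255, 255, 255, 255, 255],
  offset=[
    [1, 0, 1],
    [2, 0, 1],
    [3, 0, 1],
    [4, 0, 1],
    [4, 0, 1],
  ],
  twist=[0, 0, 0, 0, 0],
)

```text
clock: 30.78
position: [0.6256, -0.0059, -0.003]
ee_rot: [-0.706, -0.043, 0.706, -0.043]
ft_force: [-0.6, 0.4, -0.3]
grip_width: -0.002
```

Call:
send_rows(
  grip=[255, 255, 255, 255, 255],
  offset=[
    [0.5, 0, 0],
    [1, 0, 0],
    [1.5, 0, 0],
    [1.5, 0, 0],
    [1.5, 0, 0],
  ],
  twist=[0, 0, 0, 0, 0],
)

```text
clock: 31.2
position: [0.6258, -0.0058, -0.0039]
ee_rot: [0.706, 0.043, -0.706, 0.043]
ft_force: [-2.2, -0.2, 4.5]
grip_width: 0.001
```

Call:
send_rows(
  grip=[255, 255, 255, 255, 255],
  offset=[
    [0.2, 0, 0.2],
    [0.4, 0, 0.2],
    [0.4, 0, 0.2],
    [0.4, 0, 0.2],
    [0.4, 0, 0.2],
  ],
  twist=[0, 0, 0, 0, 0],
)

```text
clock: 31.62
position: [0.6258, -0.0058, -0.0039]
ee_rot: [0.706, 0.043, -0.706, 0.043]
ft_force: [-3.2, -1.2, 7.8]
grip_width: -0.005
```

```bash
python3 look.py f2
python3 - <<'E'
from ov import *
c=overlay('f2',(0,0,560,420),'pics/f2z.png')
ct=cam('top');im,d=viewer.camera('top');cv2.imwrite('pics/top_f.png',cv2.resize(im[120:320,20:460],None,fx=1.8,fy=1.8))
p,R,o=tool();print(p,inJ(p),o['ft_force'],o['clock'])
E
```

```text
31.6167 [ 0.6258 -0.0058 -0.0039] yaw 7.007413783482417 [-3.2189 -1.2315  7.8347] -0.004749443934619973
31.6667
[ 0.6258 -0.0058 -0.0039] [16.1019 12.8002] [-2.7321  0.8668  8.3603] 31.7167
```

View pics/f2z.png

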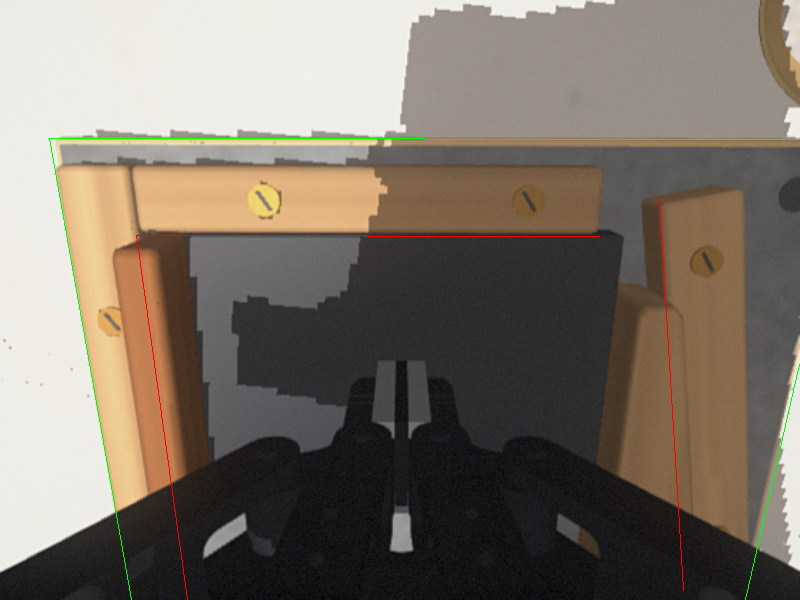

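View pics/top_f.png

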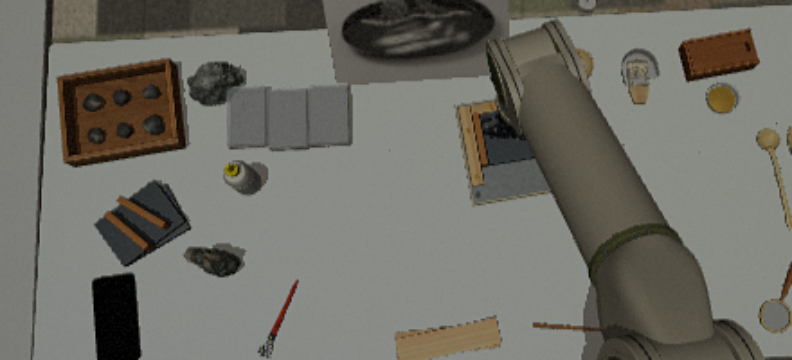

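The slate and strip sit flush at the stop with the joint closed and a steady 8 N pressing down. The bottle and stone have not moved, so I'll hand in.

```bash
python3 -c "
from workcell import monitor,manip
print(manip.hand_in()); o=monitor.get_obs(); print(o['clock'],o['ft_force'])"
```

```text
the job is handed in; nothing more can be done
None
the job is handed in; nothing more can be done
```

The job is done and handed in at about 31.7 s: the joint is shut, the wedge is in, and the arm is still pressing the slate's middle down with about 8 N.

- **Rim strip:** it stands in the gap between slate and fence. I also pushed the slate about 3 mm to the back stop before the wedge went in, so that its ends would be level with the strip's. That push was not in the instructions.
- **Wedge:** I slid it along the cleat until it stopped moving under about 16 N, then let go, and it stayed.
- **Last measurements (jig frame, mm):** measured after letting go of the wedge and before pressing.

| Part | Measured (x, y) | Shut joint (x, y) |
|---|---|---|
| Slate centre | (15.0, 13.2) | (15, 13) |
| Rim strip | (about 14–15, 78.6) | (15, 79) |
| Wedge | (-60.1, -60.5) | (-60, -61) |

The pictures showed no gaps along the joint, and the bottle and stone are where they were.

**What disagreed:**
- **Tip height:** my first grasp of the rim shut above it. The real fingertips sit about 25.5 mm above the reported TCP; I found this by touching the table beside the rim and allowed for it afterwards.
- **Rim fit:** the last outline fit of the rim overlapped poorly (0.82), so its x is good to only about 1 mm.

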